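Load the goldsmiths' plate holder

TASK

Load the sloped plate holder: swing its keeper bar well open by the ball on its lever, then hang every loose work plate on a stud of its own, passing the stud's head through the keyhole and sliding the plate down the slope until it is fully home, with its lower edge under the lip. Then swing the keeper bar fully shut above the plates; leave the other things on the table where they are.

Things in the scene. Friction and masses are not known exactly. Their poses are not given: they have to be found in the camera images.
- board: sloped light-wood board of the plate holder, 225 mm up the slope (x) x 356 mm wide (y), fixed, tilted 20 degrees, rising away from the robot. Origin: middle of its lower edge, on its upper surface, 34 mm above the table; x points up the slope, z is the surface's outward normal. Studs, lip and keeper stand on it. A plate that is fully home lies flat on it, x along its x, origin at board x = 69 mm
- lip (a point): middle of the free edge of the overhang, at board x = 24 mm, 11 mm above the surface (its underside). The dark wooden lip runs along the whole lower edge: solid from x = 0 to 12 mm, then 12 mm of overhang over an 11 mm high gap; its top is 16 mm above the surface. The lower edge of a plate that is home is 10 mm under the overhang
- keeper (a joint): angle of the keeper, a steel bar 336 mm wide hinged above the studs: 0 = shut, growing to 1.9 rad as it swings up and back, away from the robot. Shut, the bar covers board x = 127 to 141 mm, 3 mm above the upper edges of plates that are home, and no plate can pass on or off a stud. Starts shut or nearly so. Stiff hinge (0.3 N m, about 5 N at the ball): stays where it is left
- keeper_ball (a point): centre of the black ball, 28 mm in diameter, on the end of the keeper's lever, in the middle of its width, joined to the bar by a 10 mm rod; the keeper is swung by it. The hinge axis is parallel to the board's y at board x = 190 mm, 14 mm above the surface; a positive turn about +y opens it. When shut, the ball lies at board x = 150 mm, y = 0, 69 mm above the surface
- stud1 (a point): foot of steel headed stud 1 on its axis, at the board's surface (board x = 110 mm, y = -129 mm). Neck 8 mm in diameter and 11 mm long along the board's normal, then a head 18 mm in diameter and 4 mm thick. Any plate fits any stud; all are free at the start
- stud2 (a point): foot of steel headed stud 2 on its axis, at the board's surface (board x = 110 mm, y = -43 mm). Neck 8 mm in diameter and 11 mm long along the board's normal, then a head 18 mm in diameter and 4 mm thick. Any plate fits any stud; all are free at the start
- stud3 (a point): foot of steel headed stud 3 on its axis, at the board's surface (board x = 110 mm, y = 43 mm). Neck 8 mm in diameter and 11 mm long along the board's normal, then a head 18 mm in diameter and 4 mm thick. Any plate fits any stud; all are free at the start
- stud4 (a point): foot of steel headed stud 4 on its axis, at the board's surface (board x = 110 mm, y = 129 mm). Neck 8 mm in diameter and 11 mm long along the board's normal, then a head 18 mm in diameter and 4 mm thick. Any plate fits any stud; all are free at the start
- plate_a: loose aluminium plate (may be absent) 110 mm (x) x 70 mm (y) x 5 mm, 0.13 to 0.25 kg, lying flat. Origin: centre of its outline on the underside; z up. +x, the keyhole end, is uppermost when hung and at the start points away from the robot within 0.9 rad. On top a wooden grip block 36 (x) x 24 (y) x 32 mm high, centred at x = -16 mm; grip it across its 24 mm. All plates are alike
- plate_a_slot (a point): point on that plate's underside at x = +41 mm, y = 0: it meets the stud's foot when the plate is fully home, the stud's neck resting in the slot's end. Keyhole, cut right through: entry hole, an octagon 26 mm across centred at x = +17 mm, y = 0; from it a 12 mm wide slot runs to x = +45 mm. The plate slides 24 mm down the slope from hole-over-stud to home
- plate_b: loose aluminium plate (may be absent) 110 mm (x) x 70 mm (y) x 5 mm, 0.13 to 0.25 kg, lying flat. Origin: centre of its outline on the underside; z up. +x, the keyhole end, is uppermost when hung and at the start points away from the robot within 0.9 rad. On top a wooden grip block 36 (x) x 24 (y) x 32 mm high, centred at x = -16 mm; grip it across its 24 mm. All plates are alike
- plate_b_slot (a point): point on that plate's underside at x = +41 mm, y = 0: it meets the stud's foot when the plate is fully home, the stud's neck resting in the slot's end. Keyhole, cut right through: entry hole, an octagon 26 mm across centred at x = +17 mm, y = 0; from it a 12 mm wide slot runs to x = +45 mm. The plate slides 24 mm down the slope from hole-over-stud to home
- plate_c: loose aluminium plate (may be absent) 110 mm (x) x 70 mm (y) x 5 mm, 0.13 to 0.25 kg, lying flat. Origin: centre of its outline on the underside; z up. +x, the keyhole end, is uppermost when hung and at the start points away from the robot within 0.9 rad. On top a wooden grip block 36 (x) x 24 (y) x 32 mm high, centred at x = -16 mm; grip it across its 24 mm. All plates are alike
- plate_c_slot (a point): point on that plate's underside at x = +41 mm, y = 0: it meets the stud's foot when the plate is fully home, the stud's neck resting in the slot's end. Keyhole, cut right through: entry hole, an octagon 26 mm across centred at x = +17 mm, y = 0; from it a 12 mm wide slot runs to x = +45 mm. The plate slides 24 mm down the slope from hole-over-stud to home
- plate_d: loose aluminium plate (may be absent) 110 mm (x) x 70 mm (y) x 5 mm, 0.13 to 0.25 kg, lying flat. Origin: centre of its outline on the underside; z up. +x, the keyhole end, is uppermost when hung and at the start points away from the robot within 0.9 rad. On top a wooden grip block 36 (x) x 24 (y) x 32 mm high, centred at x = -16 mm; grip it across its 24 mm. All plates are alike
- plate_d_slot (a point): point on that plate's underside at x = +41 mm, y = 0: it meets the stud's foot when the plate is fully home, the stud's neck resting in the slot's end. Keyhole, cut right through: entry hole, an octagon 26 mm across centred at x = +17 mm, y = 0; from it a 12 mm wide slot runs to x = +45 mm. The plate slides 24 mm down the slope from hole-over-stud to home
- wax_jar: small glass jar with steel lid, 42 mm across, 45 mm high, among the plates; a bystander, to be left alone
- ring_box: black ring box 55 x 55 x 45 mm; a bystander, to be left alone
- hammer: hammer lying on the table; a bystander, to be left alone
- screwdriver: screwdriver lying on the table; a bystander, to be left alone
- brush: brush lying on the table; a bystander, to be left alone
There are look-alikes about, which are no part of the job. Leave any red look-alike of the plate_d alone.

How it is judged:
By the outcome, as a careful person would: the job done as asked, in the order asked, and still so for the second after the job is handed in, with the robot touching nothing.
Of plate_a, plate_b, plate_c, plate_d only 3 to 4 are there at a start; the rules pass over those that are not, and their reading is None.
At some moment in a run one of plate_a, plate_b, plate_c, plate_d may be knocked a few centimetres aside while the robot is not near it.
It also fails if it takes over 208 s, if anything falls off the work surface, if the arm or the gripper's body presses on something with over 40 N, if the wrist force passes 120 N, or if a joint passes its speed limit or range.

ROBOT

A 6-joint arm with a two-finger parallel gripper is mounted at the origin on the work surface. World frame = base frame: x ahead of the robot, y to its left, z up, the work surface at z = 0. Lengths are in m, angles in degrees, forces in N, time in s.
With the tool pointing down it reaches from about 0.4 to 0.825 m from the base axis. Payload 7 kg.
Tool frame: the origin (TCP) lies midway between the tips of the shut fingers; the grasp point (between the pads) lies 19 mm behind it (ctrl.hold_point_z is the distance from the TCP to the grasp point, in m); z points along the fingers, y is the line along which they close (so a half turn about z gives the same grasp; the last joint's range is limited). The gripper opens to 88 mm and grips with 3 to 60 N. Pads are 19 mm wide; open, the fingers measure 130 mm over their backs; the gripper's body (78 mm by 193 mm) begins 47 mm behind the grasp point.
Start: joints at [89.616, 20.546, 0.682, 0, -70.136, -16.507], TCP at [0.196, 0.646, 0.227] pointing down, gripper open.
Joint ranges: [-176.03, 176.03], [-82.01, 121.73], [-58.28, 71.71], [-173.87, 95.51], [-174.79, -0.11], [-173.66, 173.66]. Speed limits (degrees/s): [136.94, 136.94, 172.46, 180, 180, 180].

INTERFACE

Orientations are given as [roll, pitch, yaw] about the fixed x, y, z axes, in that order (R = Rz(yaw) Ry(pitch) Rx(roll)).
In Python, from plant import ctrl gives the robot as it stands.
- The arm moves only by the tool apply_moves, never from a script. Its argument "deltas" is a list of rows, each an object with "fingers": the finger opening in mm, from 0 to 87.6; "delta_pos": the shift along the tool's x, y, z in mm, a list of three; "angular": the turn, a rotation vector about the tool's x, y, z in degrees, a list of three. A call has 1 to 10 rows; each row is the pose to reach, as a shift and turn from the pose commanded when the call began, along the tool's axes at that moment; what a row does not reach only later rows make up. A row lasts 1/10 s, in which the tool goes at most 50 mm and 8.59 degrees, less where a joint would pass 70% of its speed; a pose out of reach is approached as far as the arm can. A call with a gripper value outside its range is refused whole. The fingers move at their own pace and stop on an object; the grip force is fixed at half the most. Time passes only in rows, so rows that repeat a pose let the fingers close. It gives the time, the measured TCP pose, the force, the opening and the grip force at its end, in the units of the state.
- ctrl.get_obs(): the state, without advancing time (a new reading comes with each control period).
- ctrl.snapshot(name): name is "scene" or "side" or "wrist"; returns the picture (400x640x3 uint8, red, green, blue); there is no depth.
- ctrl.camera_params(name): a dict with "fx", "fy", "cx", "cy" (pixels), "cam_to_world" (4x4, takes a point from camera to world coordinates); the wrist camera has in their place "mount" (4x4, takes a point from camera to tool coordinates, whose origin is the TCP and whose axes are the flange's). Camera axes: x right, y up, looking along -z (the intrinsics and any distortion apply to the point x, -y, -z); pixel columns grow to the right and rows downward; lengths in m; the calibration is good to about 2 mm. The wrist camera is an equidistant fisheye: a pixel r from the principal point sees the ray r / f radians off the axis. A picture is of the moment at which its call begins: read the wrist's pose just before it. camera_params takes no time and is no camera call.
- ctrl.close_job(): hands the job in; it is judged then, once.
The state is a dict: "clock": time; "joint_pos": joint angles; "qvel": joint speeds; "tau": joint torques, N m; "tool_pos": TCP position; "orientation": TCP orientation; "force": force on the tool from outside, world axes, zero at the start; "moment": the same for the moment, N m; "opening": finger opening in m; "gripper_force": force on a finger pad.
Only numpy, scipy, OpenCV 4.12 (cv2) and the standard library are available. Lean on these libraries where they do the work, as an engineer would, in place of code of your own. Each camera call takes 0.05 s, during which the arm holds its last target. There are 200 camera calls.

## Working session

There is one attempt and no reset: what is moved stays moved. The work goes in short steps, Python scripts to look and compute and a tool call to move; the robot and the scene stay as the last step left them, time stands still between calls to the robot, and variables do not carry over. Pictures are saved under pics/ and viewed, at most 14 in all, crops included, and the job is handed in when it is done.

Besides the shell and the picture viewer there is one more tool, called after ">>>" by a JSON object that holds its "name" and its "arguments", one argument or row to a line. apply_moves: Moves the arm, as the interface text tells. Its arguments: {"type":"object","properties":{"deltas":{"type":"array"}},"required":["deltas"]}

```bash
ls; mkdir -p pics
python3 - <<'E'
from plant import ctrl
import cv2, numpy as np
np.set_printoptions(precision=4,suppress=True)
o=ctrl.get_obs(); print(o)
for n in ("scene","side","wrist"):
    print(n,ctrl.camera_params(n))
    cv2.imwrite(f"pics/{n}0.png",ctrl.snapshot(n)[:,:,::-1])
E
```

```text
pics
{'clock': 0.0, 'joint_pos': array([ 89.6158,  20.5896,   0.6367,  -0.0195, -70.1366, -16.5074]), 'qvel': array([-0.0415, -0.0322,  0.0214, -0.0732, -0.0003,  0.0138]), 'tau': array([ -0.0006, -58.2715,  29.3062,   6.9976,   0.007 ,  -0.0002]), 'tool_pos': array([0.196 , 0.6454, 0.2257]), 'orientation': array([179.9089,  -0.0079, -16.8982]), 'force': array([-0.0639,  1.0639,  0.4036]), 'moment': array([-0.0134, -0.0121, -0.0595]), 'gripper_force': 0.0, 'opening': 0.08748621250173257}
scene {'fx': 426.7049836030866, 'fy': 426.7049836030866, 'cx': 320.76973247488, 'cy': 199.90168011766107, 'cam_to_world': array([[-0.7794, -0.4737,  0.4101,  1.0038],
       [ 0.6265, -0.592 ,  0.5069,  0.657 ],
       [ 0.0026,  0.652 ,  0.7582,  1.0171],
       [ 0.    ,  0.    ,  0.    ,  1.    ]])}
side {'fx': 374.27750590664664, 'fy': 374.27750590664664, 'cx': 324.4912664138201, 'cy': 199.98388026344077, 'cam_to_world': array([[ 0.8988,  0.3386, -0.2783,  0.1923],
       [-0.438 ,  0.6735, -0.5955, -0.6745],
       [-0.0142,  0.6571,  0.7537,  0.9906],
       [ 0.    ,  0.    ,  0.    ,  1.    ]])}
wrist {'fx': 309.70691628693146, 'fy': 309.70691628693146, 'cx': 316.3216200538047, 'cy': 197.61539389831285, 'mount': array([[-0.0001,  0.9644,  0.2645,  0.0711],
       [ 1.    ,  0.0001,  0.0002, -0.0004],
       [ 0.0002,  0.2645, -0.9644, -0.1576],
       [ 0.    ,  0.    ,  0.    ,  1.    ]])}
```

View pics/scene0.png

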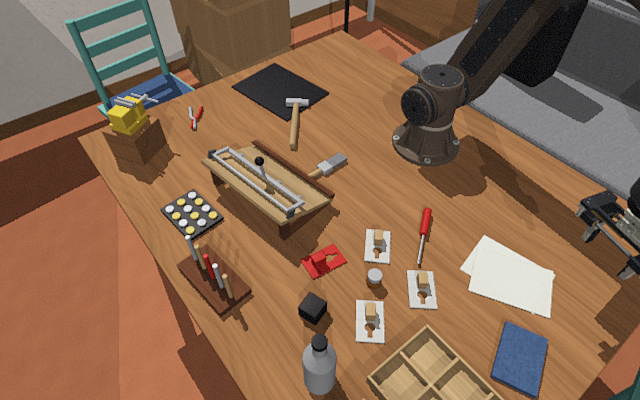

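View pics/side0.png

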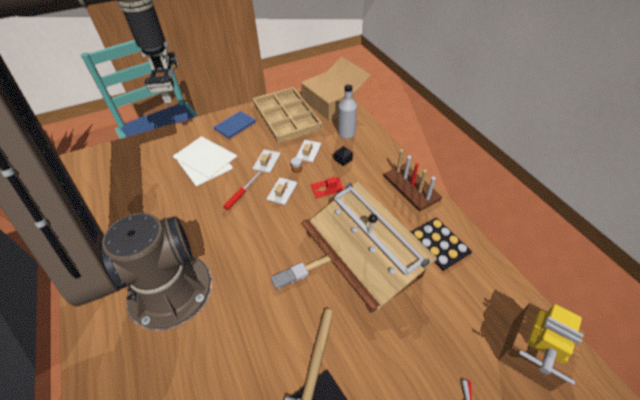

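The scene view shows three white plates, at about (377,245), (422,289) and (370,321). The red look-alike is at (323,261), the board at about (268,185), and the ball at (259,161). In the side view the four studs run along the board and the ball is at (372,217). I'll enlarge the board next.

Run:
```python
import cv2, numpy as np
a=cv2.imread("pics/side0.png")[180:310,300:440]; b=cv2.imread("pics/scene0.png")[135:235,195:340]
cv2.imwrite("pics/c1.png",cv2.resize(a,None,fx=4.5,fy=4.5,interpolation=cv2.INTER_CUBIC))
cv2.imwrite("pics/c2.png",cv2.resize(b,None,fx=5,fy=5,interpolation=cv2.INTER_CUBIC))
```

```text
(no output)
```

View pics/c1.png

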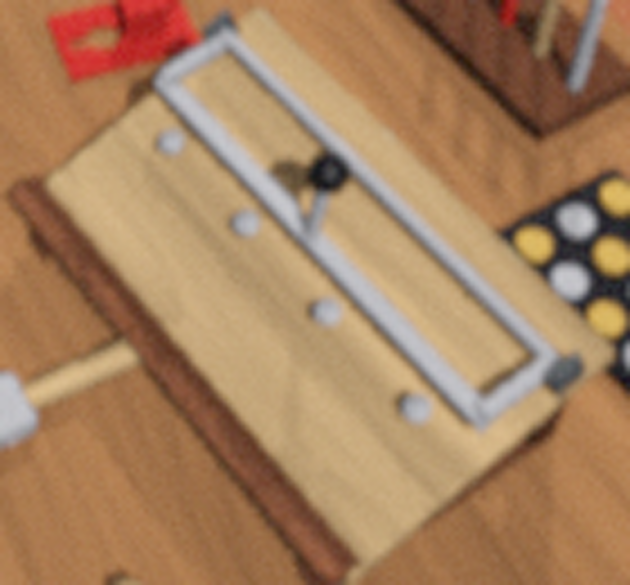

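View pics/c2.png

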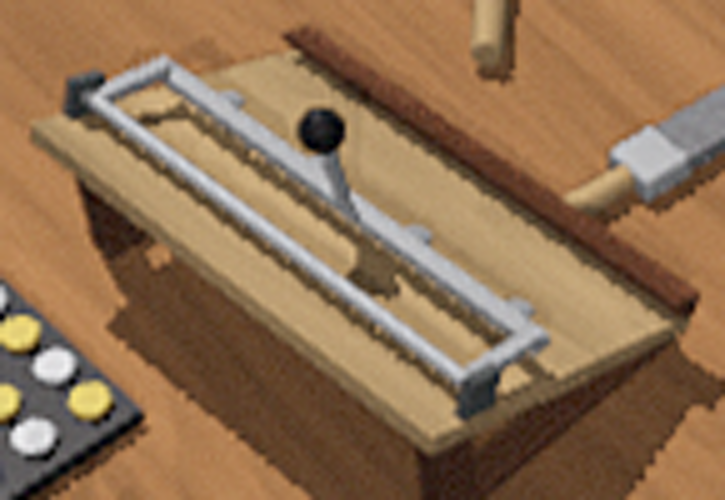

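The side crop shows the four stud heads at (171,142), (246,223), (327,312) and (415,407), and the ball at (327,172). The scene crop shows the ball at (322,130) and the upper board corners at (30,130) and (432,440). Next I fit the board pose and find the plates.

```bash
cat > h.py <<'E'
from plant import ctrl
import numpy as np, cv2
from scipy.spatial.transform import Rotation as Ro
from scipy.optimize import least_squares
np.set_printoptions(precision=4,suppress=True)
def proj(n,P,T=None):
    c=ctrl.camera_params(n) if isinstance(n,str) else n
    M=c["cam_to_world"] if T is None else T
    p=(np.atleast_2d(P)-M[:3,3])@M[:3,:3]; q=p*[1,-1,-1]
    if "mount" in c:
        r=np.hypot(q[:,0],q[:,1]); th=np.arctan2(r,q[:,2]); s=th/np.maximum(r,1e-9)
        return np.c_[c["cx"]+c["fx"]*q[:,0]*s,c["cy"]+c["fy"]*q[:,1]*s]
    return np.c_[c["cx"]+c["fx"]*q[:,0]/q[:,2],c["cy"]+c["fy"]*q[:,1]/q[:,2]]
def ray(n,uv,T=None):
    c=ctrl.camera_params(n); M=c["cam_to_world"] if T is None else T
    x=(uv[0]-c["cx"])/c["fx"]; y=(uv[1]-c["cy"])/c["fy"]
    if "mount" in c:
        r=np.hypot(x,y); d=np.array([x/r*np.sin(r),-y/r*np.sin(r),-np.cos(r)])
    else: d=np.array([x,-y,-1])
    return M[:3,3],M[:3,:3]@d
def onz(n,uv,z,T=None):
    o,d=ray(n,uv,T); return o+d*(z-o[2])/d[2]
def tool(o=None):
    o=o or ctrl.get_obs(); T=np.eye(4); T[:3,:3]=Ro.from_euler("xyz",o["orientation"],degrees=True).as_matrix(); T[:3,3]=o["tool_pos"]; return T
def wristT(o=None): return tool(o)@ctrl.camera_params("wrist")["mount"]
def boardT(p):  # x,y,yaw(rad)
    T=np.eye(4); T[:3,:3]=Ro.from_euler("xyz",[0,-20,np.degrees(p[2])],degrees=True).as_matrix(); T[:3,3]=[p[0],p[1],.034]; return T
def ap(T,P): return np.atleast_2d(P)@T[:3,:3].T+T[:3,3]
def delta(A,B):
    "row taking tool pose A to B"
    print("pos",np.round(A[:3,:3].T@(B[:3,3]-A[:3,3])*1e3,1),"ang",np.round(Ro.from_matrix(A[:3,:3].T@B[:3,:3]).as_rotvec(degrees=True),2))
E
python3 - <<'E'
from h import *
S=lambda x,y:(300+x/4.5-.4,180+y/4.5-.4); C=lambda x,y:(195+x/5-.4,135+y/5-.4)
obs=[("side",S(171,140),(.110,.129,.015)),("side",S(246,221),(.110,.043,.015)),("side",S(327,310),(.110,-.043,.015)),("side",S(415,405),(.110,-.129,.015)),
("side",S(327,172),(.15,0,.069)),("scene",C(322,130),(.15,0,.069)),("scene",C(30,130),(.225,-.178,0)),("scene",C(432,440),(.225,.178,0)),("side",S(258,10),(.225,.178,0)),("scene",C(522,303),(.11,.129,.015)),("scene",C(422,230),(.11,.043,.015))]
f=lambda p:np.concatenate([(proj(n,ap(boardT(p),q))[0]-u) for n,u,q in obs])
r=least_squares(f,[.7,.1,0],loss="soft_l1"); print(r.x,np.degrees(r.x[2])); print(f(r.x).reshape(-1,2))
np.save("board.npy",r.x)
for n in("scene","side"):
    im=cv2.imread(f"pics/{n}0.png"); m=(im.min(2)>165).astype(np.uint8)
    k,l,st,ce=cv2.connectedComponentsWithStats(m)
    for i in range(1,k):
        if 100<st[i,4]<1500: 
            print(n,ce[i],st[i,4],onz(n,ce[i],.005))
E
```

```text
[ 0.4645 -0.1604  0.1514] 8.676394895577381
[[-0.3739  0.1582]
 [-0.2124  0.2286]
 [ 0.0861  0.1001]
 [ 0.5008  0.4334]
 [-2.5072  4.3227]
 [ 1.9155  1.8213]
 [-0.8235 -0.7882]
 [ 0.2072  0.0379]
 [-0.3046 -0.8877]
 [-0.842   0.9208]
 [-1.3765  0.8507]]
scene [247.1402 178.    ] 214 [ 0.5852 -0.2438  0.005 ]
scene [244.975 160.35 ] 120 [ 0.5464 -0.3187  0.005 ]
scene [285.5575 191.0747] 174 [ 0.5207 -0.1187  0.005 ]
scene [376.3163 247.1945] 509 [0.4441 0.2183 0.005 ]
scene [374.4887 274.0752] 133 [0.5091 0.2792 0.005 ]
scene [420.4044 290.7946] 633 [0.4493 0.3922 0.005 ]
scene [368.6263 322.2917] 768 [0.6165 0.3711 0.005 ]
side [105.0526  68.0895] 190 [-0.0559  1.4158  0.005 ]
side [115.2045  88.7348] 132 [-0.0292  1.1889  0.005 ]
side [348.8103 105.4052] 116 [0.8994 0.5601 0.005 ]
side [306.2114 152.5047] 317 [0.6005 0.3592 0.005 ]
side [266.6715 160.8212] 274 [0.4447 0.3846 0.005 ]
side [282.0371 190.7771] 350 [0.4396 0.2118 0.005 ]
side [379.4512 232.337 ] 727 [ 0.6544 -0.1008  0.005 ]
side [299.3822 270.2102] 157 [ 0.3661 -0.1136  0.005 ]
side [554.8138 366.6621] 145 [ 0.8281 -0.6502  0.005 ]
```

The board fit is good, with residuals under 1 px apart from the ball, because the keeper is slightly open. Next I work out the keeper angle and the approach.

```bash
cat >> h.py <<'E'
B=boardT(np.load("board.npy")) if __import__("os").path.exists("board.npy") else None
def ballb(a):
    c,s=np.cos(a),np.sin(a); return np.array([.19-.04*c+.055*s,0,.014+.04*s+.055*c])
def pose(p,yaw,pitch=0):
    "tool pointing down, tool x toward yaw; pitch=20 -> along board normal"
    T=np.eye(4); T[:3,:3]=Ro.from_euler("xyz",[180,pitch,yaw],degrees=True).as_matrix(); T[:3,3]=p; return T
E
python3 - <<'E'
from h import *
S=lambda x,y:(300+x/4.5-.4,180+y/4.5-.4); C=lambda x,y:(195+x/5-.4,135+y/5-.4)
f=lambda a:np.r_[proj("side",ap(B,ballb(a[0])))[0]-S(327,172),proj("scene",ap(B,ballb(a[0])))[0]-C(322,130)]
r=least_squares(f,[0.]); print(r.x,f(r.x)); a0=r.x[0]
b=ap(B,ballb(a0))[0]; print("ball",b, "z end",ap(B,ballb(1.7)))
yaw=8.68
off=np.array([0,0,-.015])
A=pose([.196,.646,.227],-16.9)
hi=pose(b+off+[0,0,.07],yaw); lo=pose(b+off,yaw)
delta(tool(),hi); delta(hi,lo)
for a in np.linspace(a0,1.7,11)[1:]:
    delta(lo,pose(ap(B,ballb(a))[0]+off,yaw))
E
```

```text
[0.2017] [ 0.2023  0.6067 -0.735   0.7567]
ball [ 0.5892 -0.1413  0.1607] z end [[ 0.6807 -0.1274  0.1632]]
pos [604.9 638.6  11.1] ang [  0.07   0.01 -25.57]
pos [ 0. -0. 70.] ang [0. 0. 0.]
pos [ 7.8  0.  -6.6] ang [0. 0. 0.]
pos [ 16.4   0.  -11.9] ang [0. 0. 0.]
pos [ 25.8   0.  -15.9] ang [0. 0. 0.]
pos [ 35.7   0.  -18.4] ang [0. 0. 0.]
pos [ 45.8   0.  -19.5] ang [0. 0. 0.]
pos [ 56.   0. -19.] ang [0. 0. 0.]
pos [ 66.   0. -17.] ang [0. 0. 0.]
pos [ 75.5   0.  -13.5] ang [0. 0. 0.]
pos [84.5  0.  -8.6] ang [0. 0. 0.]
pos [92.6  0.  -2.5] ang [0. 0. 0.]
```

>>> {"name": "apply_moves", "arguments": {
  "deltas": [
    {"fingers": 60, "delta_pos": [30, 32, -5], "angular": [0, 0, -2]},
    {"fingers": 60, "delta_pos": [62, 65, -15], "angular": [0, 0, -4]},
    {"fingers": 60, "delta_pos": [94, 99, -25], "angular": [0, 0, -6]},
    {"fingers": 60, "delta_pos": [126, 133, -30], "angular": [0, 0, -8]},
    {"fingers": 60, "delta_pos": [158, 167, -30], "angular": [0, 0, -10]},
    {"fingers": 60, "delta_pos": [190, 201, -30], "angular": [0, 0, -12]},
    {"fingers": 60, "delta_pos": [222, 235, -30], "angular": [0, 0, -14]},
    {"fingers": 60, "delta_pos": [254, 269, -30], "angular": [0, 0, -16]},
    {"fingers": 60, "delta_pos": [286, 303, -30], "angular": [0, 0, -18]},
    {"fingers": 60, "delta_pos": [310, 328, -30], "angular": [0, 0, -20]}
  ]
}}

```text
clock: 1.15
tool_pos: [0.3978, 0.2395, 0.2567]
orientation: [-180.0, -0.0, 3.2]
force: [0.5, 1.0, 0.2]
opening: 0.0599
gripper_force: 0.0
```

```bash
cat >> h.py <<'E'
b0=ap(B,ballb(.2017))[0] if B is not None else None
E
python3 - <<'E'
from h import *
o=ctrl.get_obs(); print(o["tool_pos"],o["orientation"])
delta(tool(),pose(b0+[0,0,.055],8.68))
cv2.imwrite("pics/w1.png",ctrl.snapshot("wrist")[:,:,::-1])
E
```

```text
[0.3978 0.2395 0.2567] [-179.9876   -0.0047    3.1607]
pos [170.1 390.8  41. ] ang [-0.01 -0.01 -5.52]
```

>>> {"name": "apply_moves", "arguments": {
  "deltas": [
    {"fingers": 60, "delta_pos": [17, 39, 0], "angular": [0, 0, -1]},
    {"fingers": 60, "delta_pos": [34, 78, 0], "angular": [0, 0, -2]},
    {"fingers": 60, "delta_pos": [51, 117, 0], "angular": [0, 0, -3]},
    {"fingers": 60, "delta_pos": [68, 156, 5], "angular": [0, 0, -4]},
    {"fingers": 60, "delta_pos": [88, 200, 10], "angular": [0, 0, -5]},
    {"fingers": 60, "delta_pos": [108, 245, 15], "angular": [0, 0, -5.5]},
    {"fingers": 60, "delta_pos": [128, 290, 20], "angular": [0, 0, -5.5]},
    {"fingers": 60, "delta_pos": [148, 340, 30], "angular": [0, 0, -5.5]},
    {"fingers": 60, "delta_pos": [163, 375, 38], "angular": [0, 0, -5.5]},
    {"fingers": 60, "delta_pos": [170, 391, 41], "angular": [0, 0, -5.5]}
  ]
}}

```text
clock: 2.2
tool_pos: [0.5887, -0.1424, 0.2136]
orientation: [-180.0, 0.2, 8.4]
force: [-1.0, 0.3, -0.5]
opening: 0.06
gripper_force: 0.0
```

Run:
```python
from h import *
o=ctrl.get_obs(); print(o["tool_pos"],o["orientation"])
delta(tool(o),pose(b0-[0,0,.015],8.68))
im=ctrl.snapshot("wrist")[:,:,::-1]
print(proj("wrist",b0,wristT(o)), proj("wrist",ap(B,[[.11,-.043,.015],[.11,.043,.015]]),wristT(o)))
cv2.imwrite("pics/w2.png",im)
```

```text
[ 0.5887 -0.1424  0.2136] [-179.993     0.1523    8.4481]
pos [ 0.9 -1.  67.9] ang [-0.01  0.15 -0.23]
[[315.6302 214.7353]] [[359.8308 216.9503]
 [272.1553 217.2684]]
```

View pics/w2.png

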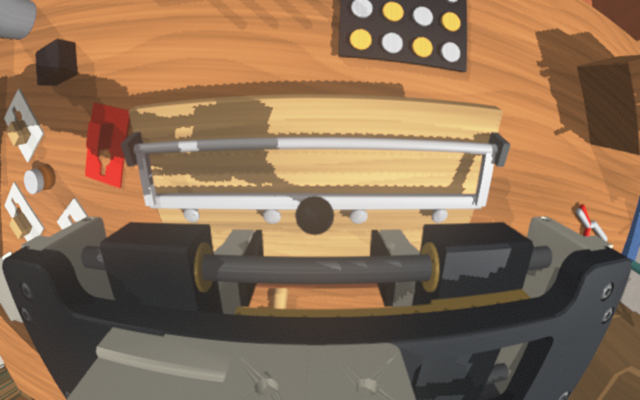

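The wrist view has the ball at (315,216) and the studs at (272,216) and (359,217), each within about 1.5 px of prediction. I'll descend, grip, and swing the keeper open.

>>> {"name": "apply_moves", "arguments": {
  "deltas": [
    {"fingers": 60, "delta_pos": [1, -1, 20], "angular": [0, 0, 0]},
    {"fingers": 60, "delta_pos": [1, -1, 40], "angular": [0, 0, 0]},
    {"fingers": 60, "delta_pos": [1, -1, 60], "angular": [0, 0, 0]},
    {"fingers": 60, "delta_pos": [1, -1, 68], "angular": [0, 0, 0]},
    {"fingers": 20, "delta_pos": [1, -1, 68], "angular": [0, 0, 0]},
    {"fingers": 20, "delta_pos": [1, -1, 68], "angular": [0, 0, 0]},
    {"fingers": 20, "delta_pos": [1, -1, 68], "angular": [0, 0, 0]},
    {"fingers": 20, "delta_pos": [1, -1, 68], "angular": [0, 0, 0]},
    {"fingers": 20, "delta_pos": [1, -1, 68], "angular": [0, 0, 0]},
    {"fingers": 20, "delta_pos": [1, -1, 68], "angular": [0, 0, 0]}
  ]
}}

```text
clock: 3.25
tool_pos: [0.5901, -0.1406, 0.1486]
orientation: [179.8, -0.1, 8.6]
force: [3.1, -12.1, -2.3]
opening: 0.0263
gripper_force: 30.0
```

>>> {"name": "apply_moves", "arguments": {
  "deltas": [
    {"fingers": 20, "delta_pos": [4, 0, -3.5], "angular": [0, 0, 0]},
    {"fingers": 20, "delta_pos": [8, 0, -6.6], "angular": [0, 0, 0]},
    {"fingers": 20, "delta_pos": [12, 0, -9.5], "angular": [0, 0, 0]},
    {"fingers": 20, "delta_pos": [16.4, 0, -12], "angular": [0, 0, 0]},
    {"fingers": 20, "delta_pos": [21, 0, -14], "angular": [0, 0, 0]},
    {"fingers": 20, "delta_pos": [25.8, 0, -16], "angular": [0, 0, 0]},
    {"fingers": 20, "delta_pos": [30.7, 0, -17.3], "angular": [0, 0, 0]},
    {"fingers": 20, "delta_pos": [35.7, 0, -18.4], "angular": [0, 0, 0]},
    {"fingers": 20, "delta_pos": [40.7, 0, -19.1], "angular": [0, 0, 0]},
    {"fingers": 20, "delta_pos": [45.8, 0, -19.5], "angular": [0, 0, 0]}
  ]
}}

```text
clock: 4.25
tool_pos: [0.632, -0.1344, 0.1674]
orientation: [179.8, 0.3, 8.5]
force: [-5.5, -12.5, 2.9]
opening: 0.0263
gripper_force: 30.0
```

>>> {"name": "apply_moves", "arguments": {
  "deltas": [
    {"fingers": 20, "delta_pos": [5, 0, 0.2], "angular": [0, 0, 0]},
    {"fingers": 20, "delta_pos": [10.2, 0, 0.5], "angular": [0, 0, 0]},
    {"fingers": 20, "delta_pos": [15.2, 0, 1.4], "angular": [0, 0, 0]},
    {"fingers": 20, "delta_pos": [20.2, 0, 2.5], "angular": [0, 0, 0]},
    {"fingers": 20, "delta_pos": [25, 0, 4.1], "angular": [0, 0, 0]},
    {"fingers": 20, "delta_pos": [29.7, 0, 6], "angular": [0, 0, 0]},
    {"fingers": 20, "delta_pos": [34.3, 0, 8.3], "angular": [0, 0, 0]},
    {"fingers": 20, "delta_pos": [38.7, 0, 10.9], "angular": [0, 0, 0]},
    {"fingers": 20, "delta_pos": [42.8, 0, 13.8], "angular": [0, 0, 0]},
    {"fingers": 20, "delta_pos": [46.8, 0, 17], "angular": [0, 0, 0]}
  ]
}}

```text
clock: 5.25
tool_pos: [0.6824, -0.127, 0.1533]
orientation: [179.8, -0.2, 8.6]
force: [0.2, -8.3, 9.7]
opening: 0.0255
gripper_force: 30.0
```

>>> {"name": "apply_moves", "arguments": {
  "deltas": [
    {"fingers": 60, "delta_pos": [0, 0, 0], "angular": [0, 0, 0]},
    {"fingers": 60, "delta_pos": [0, 0, 0], "angular": [0, 0, 0]},
    {"fingers": 60, "delta_pos": [0, 0, 0], "angular": [0, 0, 0]},
    {"fingers": 60, "delta_pos": [0, 0, -15], "angular": [0, 0, 0]},
    {"fingers": 60, "delta_pos": [0, 0, -40], "angular": [0, 0, 0]},
    {"fingers": 60, "delta_pos": [0, 0, -70], "angular": [0, 0, 0]},
    {"fingers": 60, "delta_pos": [0, 0, -100], "angular": [0, 0, 0]},
    {"fingers": 60, "delta_pos": [0, 0, -120], "angular": [0, 0, 0]},
    {"fingers": 60, "delta_pos": [-10, -25, -125], "angular": [0, 0, 0]},
    {"fingers": 60, "delta_pos": [-20, -50, -125], "angular": [0, 0, 0]}
  ]
}}

```text
clock: 6.25
tool_pos: [0.6538, -0.0776, 0.2775]
orientation: [180.0, -0.2, 8.6]
force: [-0.1, 0.6, -0.5]
opening: 0.06
gripper_force: 0.0
```

>>> {"name": "apply_moves", "arguments": {
  "deltas": [
    {"fingers": 60, "delta_pos": [-16, -40, 0], "angular": [0, 0, 0]},
    {"fingers": 60, "delta_pos": [-32, -80, 0], "angular": [0, 0, 0]},
    {"fingers": 60, "delta_pos": [-48, -120, 0], "angular": [0, 0, 0]},
    {"fingers": 60, "delta_pos": [-64, -160, 0], "angular": [0, 0, 0]},
    {"fingers": 60, "delta_pos": [-80, -200, 0], "angular": [0, 0, 0]},
    {"fingers": 60, "delta_pos": [-96, -240, 0], "angular": [0, 0, 0]},
    {"fingers": 60, "delta_pos": [-112, -280, 0], "angular": [0, 0, 0]},
    {"fingers": 60, "delta_pos": [-128, -320, 0], "angular": [0, 0, 0]},
    {"fingers": 60, "delta_pos": [-144, -355, 0], "angular": [0, 0, 0]},
    {"fingers": 60, "delta_pos": [-150, -375, 0], "angular": [0, 0, 0]}
  ]
}}

```text
clock: 7.25
tool_pos: [0.4474, 0.2726, 0.2765]
orientation: [-179.9, -0.1, 8.7]
force: [0.6, 0.1, 1.1]
opening: 0.06
gripper_force: 0.0
```

Run:
```python
from h import *
o=ctrl.get_obs(); print(o["clock"],o["tool_pos"],o["orientation"])
im=ctrl.snapshot("wrist")[:,:,::-1]
cv2.imwrite("pics/w3.png",im); cv2.imwrite("pics/side3.png",ctrl.snapshot("side")[:,:,::-1])
np.save("w3.npy",wristT(o))
```

```text
7.25 [0.4474 0.2726 0.2765] [-179.9212   -0.0638    8.7416]
```

View pics/w3.png

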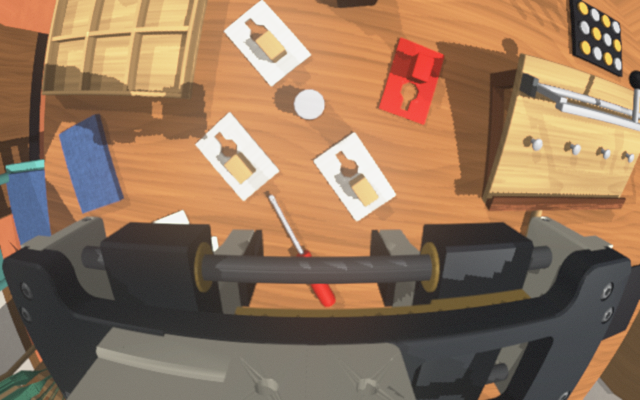

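The wrist view has the plates at (355,176), (237,156) and (267,41), the jar at (310,104), and the keeper standing open on the right. Next I fit rectangles to the white plates.

```bash
cat >> h.py <<'E'
def plates(im,T):
    "white plates in a BGR wrist picture -> list of (centre, yaw deg, size)"
    m=((im.min(2)>150)&(im.max(2).astype(int)-im.min(2)<40)).astype(np.uint8)
    m=cv2.morphologyEx(m,cv2.MORPH_OPEN,np.ones((3,3)))
    m[225:]=0; out=[]
    cs,_=cv2.findContours(m,cv2.RETR_EXTERNAL,cv2.CHAIN_APPROX_NONE)
    for c in cs:
        if cv2.contourArea(c)<800: continue
        w=np.array([onz("wrist",p,.005,T)[:2] for p in c[:,0].astype(float)])
        r=cv2.minAreaRect((w*1e3).astype(np.float32)); bx=cv2.boxPoints(r)
        e=bx[1]-bx[0]; f=bx[2]-bx[1]; l=e if np.linalg.norm(e)>np.linalg.norm(f) else f
        l=l*np.sign(l[0]); out.append((np.array(r[0])/1e3,np.degrees(np.arctan2(l[1],l[0])),np.sort(r[1]),c[:,0].mean(0)))
    return out
def grasp(c,yaw,h=.030):
    "TCP pose so that TCP height is h-.019: grasp point on block at height h"
    y=np.radians(yaw); return pose([c[0]-.016*np.cos(y),c[1]-.016*np.sin(y),h-.019],yaw)
E
python3 - <<'E'
from h import *
for p in plates(cv2.imread("pics/w3.png"),np.load("w3.npy")): print(*p)
E
```

```text
[0.4392 0.2164] 44.294437 [ 70.8623 111.1448] [354.4802 176.1683]
[0.444  0.3892] 47.7835 [ 71.0727 110.472 ] [236.6755 156.8298]
[ 0.6567 -0.2427] -78.83441 [ 55.7133 336.2903] [591.3769 107.1976]
[0.6121 0.3693] 47.57347 [ 70.7519 111.0746] [267.0106  42.883 ]
```

Run:
```python
from h import *
g=grasp([.4392,.2164],44.3,.032); up=g.copy(); up[2,3]+=.1
delta(tool(),up)
# carry chain for stud s: plate pose in board: origin x; tool at plate x-16, z 
def hang(y,x,z): # tool pose for plate origin at board (x,y), plate underside z above surface
    T=np.eye(4); T[:3,:3]=B[:3,:3]@np.diag([1,-1,-1.]); T[:3,3]=ap(B,[x-.016,y,z+.013])[0]; return T
up2=g.copy(); up2[2,3]+=.15
delta(g,up2)
pre=hang(.129,.093,.06); delta(up2,pre); print(pre[:3,3])
delta(pre,hang(.129,.093,.003));
```

```text
pos [-30.4  63.9 163.2] ang [ -0.05  -0.08 -35.49]
pos [   0.    0. -150.] ang [0. 0. 0.]
pos [-115.3  210.1   34.1] ang [-6.22 19.35 35.26]
[ 0.4919 -0.0257  0.1289]
pos [ 0.  0. 57.] ang [0. 0. 0.]
```

>>> {"name": "apply_moves", "arguments": {
  "deltas": [
    {"fingers": 46, "delta_pos": [-6, 12, 33], "angular": [0, 0, -7]},
    {"fingers": 46, "delta_pos": [-12, 25, 66], "angular": [0, 0, -14]},
    {"fingers": 46, "delta_pos": [-18, 38, 100], "angular": [0, 0, -21]},
    {"fingers": 46, "delta_pos": [-24, 51, 133], "angular": [0, 0, -28]},
    {"fingers": 46, "delta_pos": [-30.4, 64, 163], "angular": [0, 0, -35.5]},
    {"fingers": 46, "delta_pos": [-30.4, 64, 163], "angular": [0, 0, -35.5]},
    {"fingers": 46, "delta_pos": [-30.4, 64, 163], "angular": [0, 0, -35.5]}
  ]
}}

```text
clock: 8.05
tool_pos: [0.4294, 0.2029, 0.1132]
orientation: [180.0, -0.0, 43.9]
force: [0.2, 0.6, 1.2]
opening: 0.0463
gripper_force: 0.0
```

Run:
```python
from h import *
o=ctrl.get_obs(); print(o["clock"],o["tool_pos"],o["orientation"])
im=ctrl.snapshot("wrist")[:,:,::-1]; cv2.imwrite("pics/w4.png",im)
for p in plates(im,wristT(o)): print(*p)
delta(tool(o),grasp([.4392,.2164],44.3,.032))
```

```text
8.05 [0.4294 0.2029 0.1132] [179.9663  -0.026   43.9059]
[0.4435 0.2201] 44.03826 [70.1533 97.2102] [311.7912 167.2316]
[0.2366 0.4855] -61.990692 [184.9875 207.1928] [ 43.9877 140.4804]
pos [  0.4  -2.9 100.2] ang [ 0.03 -0.03 -0.39]
```

View pics/w4.png

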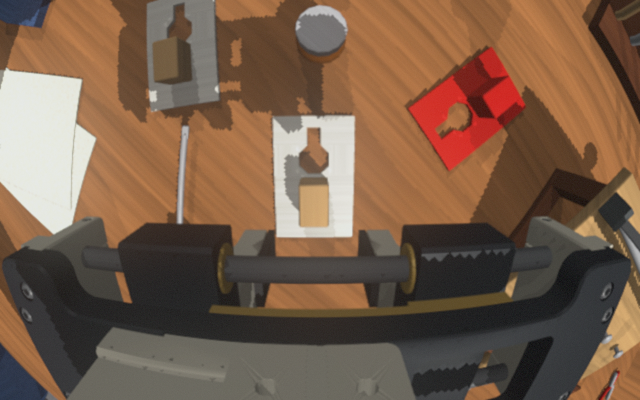

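The plate sits squarely ahead at (312,170), and its size and yaw agree with the first fit. I'll grip it now.

>>> {"name": "apply_moves", "arguments": {
  "deltas": [
    {"fingers": 46, "delta_pos": [0, -2, 30], "angular": [0, 0, 0]},
    {"fingers": 46, "delta_pos": [0.4, -2, 60], "angular": [0, 0, 0]},
    {"fingers": 46, "delta_pos": [0.4, -2, 85], "angular": [0, 0, 0]},
    {"fingers": 46, "delta_pos": [0.4, -2, 100], "angular": [0, 0, 0]},
    {"fingers": 46, "delta_pos": [0.4, -2, 100], "angular": [0, 0, 0]},
    {"fingers": 15, "delta_pos": [0.4, -2, 100], "angular": [0, 0, 0]},
    {"fingers": 15, "delta_pos": [0.4, -2, 100], "angular": [0, 0, 0]},
    {"fingers": 15, "delta_pos": [0.4, -2, 100], "angular": [0, 0, 0]},
    {"fingers": 15, "delta_pos": [0.4, -2, 100], "angular": [0, 0, 0]},
    {"fingers": 15, "delta_pos": [0.4, -2, 100], "angular": [0, 0, 0]}
  ]
}}

```text
clock: 9.1
tool_pos: [0.4282, 0.2051, 0.0132]
orientation: [180.0, -0.1, 44.1]
force: [-1.4, -0.3, 7.4]
opening: 0.0238
gripper_force: 30.0
```

>>> {"name": "apply_moves", "arguments": {
  "deltas": [
    {"fingers": 15, "delta_pos": [0, 0, -20], "angular": [0, 0, 0]},
    {"fingers": 15, "delta_pos": [0, 0, -50], "angular": [0, 0, 0]},
    {"fingers": 15, "delta_pos": [0, 0, -80], "angular": [0, 0, 0]},
    {"fingers": 15, "delta_pos": [0, 0, -110], "angular": [0, 0, 0]},
    {"fingers": 15, "delta_pos": [0, 0, -140], "angular": [0, 0, 0]},
    {"fingers": 15, "delta_pos": [0, 0, -150], "angular": [0, 0, 0]},
    {"fingers": 15, "delta_pos": [0, 0, -150], "angular": [0, 0, 0]}
  ]
}}

```text
clock: 9.8
tool_pos: [0.4279, 0.2049, 0.1632]
orientation: [-180.0, -0.2, 44.1]
force: [0.6, 0.8, -2.1]
opening: 0.0238
gripper_force: 30.0
```

```bash
cat >> h.py <<'E'
def hang(y,x,z,c=(0.016,0.,.013)): # tool pose for plate origin at board (x,y), underside z above surface
    T=np.eye(4); T[:3,:3]=B[:3,:3]@np.diag([1,-1,-1.]); T[:3,3]=ap(B,[x-c[0],y-c[1],z+c[2]])[0]; return T
def keyhole(T,c=(.016,0,.013)):
    "predicted plate outline / entry-hole points (top) in world when held by tool T: corners, hole centre, slot end"
    P=np.array([[-.055,-.035,.005],[-.055,.035,.005],[.055,.035,.005],[.055,-.035,.005],[.017,0,.005],[.045,0,.005]])
    return ap(T,(P+[c[0],c[1],-c[2]])*[1,-1,-1])
E
python3 - <<'E'
from h import *
o=ctrl.get_obs(); print(o["tool_pos"],o["orientation"])
delta(tool(o),hang(.129,.093,.06))
T=wristT(o); im=ctrl.snapshot("wrist")[:,:,::-1].copy(); 
uv=proj("wrist",keyhole(tool(o)),T); print(uv)
for u in uv: cv2.circle(im,(int(round(u[0])),int(round(u[1]))),2,(0,0,255),-1)
cv2.imwrite("pics/w5.png",cv2.resize(im[20:230,150:480],None,fx=2.2,fy=2.2))
E
```

```text
[0.4279 0.2049 0.1632] [-179.9739   -0.1788   44.0937]
pos [-114.5  210.2   33.8] ang [-6.26 19.19 35.04]
[[371.5284 295.9274]
 [261.8574 295.9242]
 [251.4899 116.7945]
 [381.9896 116.8115]
 [316.7407 185.4143]
 [316.7481 134.2768]]
```

View pics/w5.png

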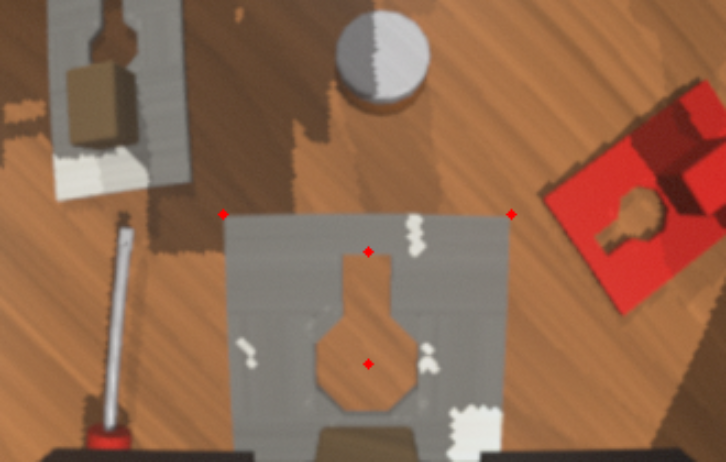

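The held plate matches prediction to about a millimetre: corners, hole and slot end coincide. I'll carry it over stud 4.

>>> {"name": "apply_moves", "arguments": {
  "deltas": [
    {"fingers": 15, "delta_pos": [-10, 18, 0], "angular": [-0.6, 1.9, 3.5]},
    {"fingers": 15, "delta_pos": [-23, 42, 0], "angular": [-1.2, 3.8, 7]},
    {"fingers": 15, "delta_pos": [-37, 68, 0], "angular": [-1.9, 5.8, 10.5]},
    {"fingers": 15, "delta_pos": [-51, 94, 5], "angular": [-2.7, 8.2, 15]},
    {"fingers": 15, "delta_pos": [-65, 120, 10], "angular": [-3.5, 10.8, 19.6]},
    {"fingers": 15, "delta_pos": [-80, 146, 15], "angular": [-4.3, 13.2, 24]},
    {"fingers": 15, "delta_pos": [-94, 172, 20], "angular": [-5, 15.4, 28]},
    {"fingers": 15, "delta_pos": [-106, 195, 27], "angular": [-5.7, 17.6, 32]},
    {"fingers": 15, "delta_pos": [-114.5, 210, 34], "angular": [-6.26, 19.2, 35]},
    {"fingers": 15, "delta_pos": [-114.5, 210, 34], "angular": [-6.26, 19.2, 35]}
  ]
}}

```text
clock: 10.85
tool_pos: [0.4881, -0.0289, 0.1242]
orientation: [179.8, -19.5, 8.5]
force: [-0.1, -1.2, -1.9]
opening: 0.024
gripper_force: 30.0
```

```bash
cat > look.py <<'E'
import sys
from h import *
y,x,z,name=float(sys.argv[1]),float(sys.argv[2]),float(sys.argv[3]),sys.argv[4]
o=ctrl.get_obs(); t=tool(o); print(o["clock"],o["tool_pos"],o["orientation"],o["force"])
delta(t,hang(y,x,z))
q=(keyhole(t)-B[:3,3])@B[:3,:3]; print("hole/slot in board mm",q[4:]*1e3)
T=wristT(o); im=ctrl.snapshot("wrist")[:,:,::-1].copy()
u=proj("wrist",keyhole(t)[4:],T); s=proj("wrist",ap(B,[[.11,y,.015]]),T); print(u,s)
for k in u: cv2.circle(im,(int(round(k[0])),int(round(k[1]))),1,(0,0,255),-1)
k=s[0]; cv2.circle(im,(int(round(k[0])),int(round(k[1]))),1,(0,255,0),-1)
cv2.imwrite(f"pics/{name}.png",cv2.resize(im[20:230,170:470],None,fx=2.4,fy=2.4))
E
python3 look.py .129 .093 .024 s4a
```

```text
10.85 [ 0.4881 -0.0289  0.1242] [179.8176 -19.5064   8.5461] [-0.0666 -1.1934 -1.9232]
pos [ 5.9 -2.7 33. ] ang [ 0.23  0.49 -0.12]
hole/slot in board mm [[104.2823 126.3333  61.7627]
 [132.2812 126.2733  61.5215]]
[[317.1073 184.7293]
 [317.1185 133.5422]] [[312.8276 161.0136]]
```

View pics/s4a.png

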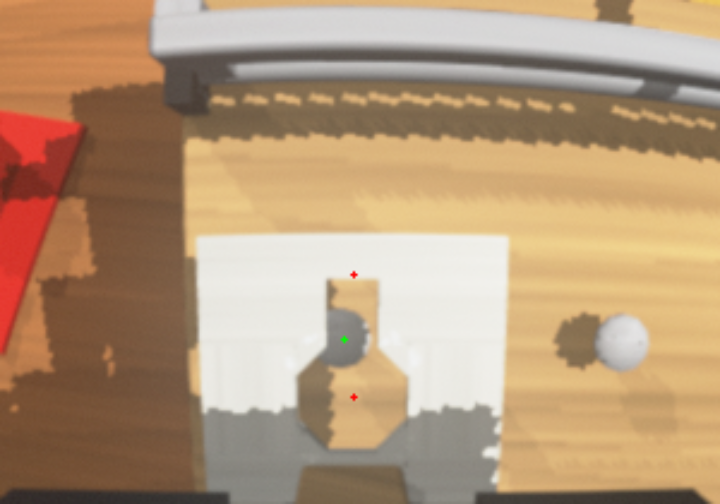

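The stud head shows through the slot at (346,337) in the crop, against a prediction of (344,340), so the geometry holds. I'll correct the offset and lower the plate over the head.

>>> {"name": "apply_moves", "arguments": {
  "deltas": [
    {"fingers": 15, "delta_pos": [6, -2.7, 8], "angular": [0.23, 0.49, -0.12]},
    {"fingers": 15, "delta_pos": [6, -2.7, 20], "angular": [0.23, 0.49, -0.12]},
    {"fingers": 15, "delta_pos": [6, -2.7, 33], "angular": [0.23, 0.49, -0.12]},
    {"fingers": 15, "delta_pos": [6, -2.7, 33], "angular": [0.23, 0.49, -0.12]},
    {"fingers": 15, "delta_pos": [6, -2.7, 33], "angular": [0.23, 0.49, -0.12]}
  ]
}}

```text
clock: 11.4
tool_pos: [0.5074, -0.0207, 0.0985]
orientation: [-180.0, -20.3, 9.0]
force: [-0.9, -0.7, -2.1]
opening: 0.0238
gripper_force: 30.0
```

```bash
python3 look.py .129 .093 .002 s4b
```

```text
11.4 [ 0.5074 -0.0207  0.0985] [-179.9914  -20.2529    8.9731] [-0.9145 -0.6566 -2.125 ]
pos [-4.8  2.6 23.9] ang [-0.11 -0.25  0.28]
hole/slot in board mm [[114.6828 131.7402  31.1113]
 [142.6822 131.8762  31.235 ]]
[[317.1004 184.7229]
 [317.1109 133.5344]] [[321.6047 186.4537]]
```

View pics/s4b.png

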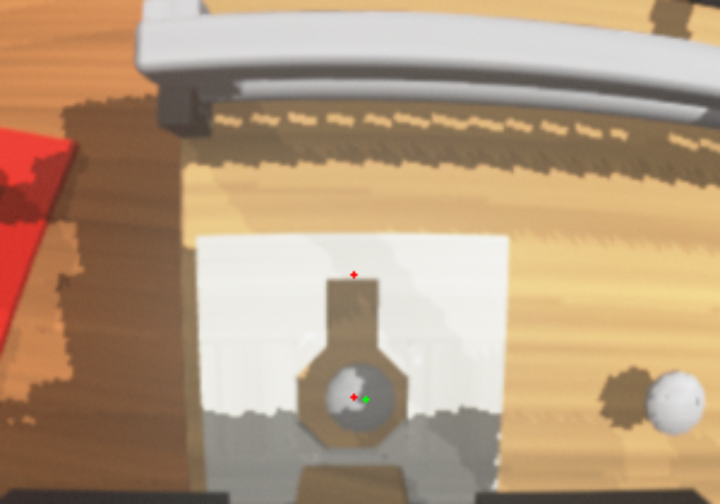

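The head shows through the hole. The reading had lagged, so my correction overshot. I'll undo it with a settling pause before going lower.

>>> {"name": "apply_moves", "arguments": {
  "deltas": [
    {"fingers": 15, "delta_pos": [-4.8, 2.6, 5], "angular": [-0.1, -0.25, 0.28]},
    {"fingers": 15, "delta_pos": [-4.8, 2.6, 5], "angular": [-0.1, -0.25, 0.28]},
    {"fingers": 15, "delta_pos": [-4.8, 2.6, 5], "angular": [-0.1, -0.25, 0.28]},
    {"fingers": 15, "delta_pos": [-4.8, 2.6, 5], "angular": [-0.1, -0.25, 0.28]},
    {"fingers": 15, "delta_pos": [-4.8, 2.6, 5], "angular": [-0.1, -0.25, 0.28]},
    {"fingers": 15, "delta_pos": [-4.8, 2.6, 5], "angular": [-0.1, -0.25, 0.28]}
  ]
}}

```text
clock: 12.05
tool_pos: [0.5055, -0.0239, 0.0929]
orientation: [-179.9, -20.1, 8.6]
force: [-0.0, 0.2, -3.0]
opening: 0.0239
gripper_force: 30.0
```

```bash
python3 look.py .129 .093 .002 s4c
```

```text
12.05 [ 0.5055 -0.0239  0.0929] [-179.9449  -20.1347    8.6011] [-0.0297  0.2257 -3.0194]
pos [-0.6 -0.3 19.4] ang [-0.03 -0.13 -0.07]
hole/slot in board mm [[110.5334 128.6516  26.509 ]
 [138.5333 128.617   26.5748]]
[[317.1021 184.72  ]
 [317.1128 133.5316]] [[316.4769 181.2487]]
```

>>> {"name": "apply_moves", "arguments": {
  "deltas": [
    {"fingers": 15, "delta_pos": [-0.6, -0.3, 5], "angular": [0, 0, 0]},
    {"fingers": 15, "delta_pos": [-0.6, -0.3, 10], "angular": [0, 0, 0]},
    {"fingers": 15, "delta_pos": [-0.6, -0.3, 15], "angular": [0, 0, 0]},
    {"fingers": 15, "delta_pos": [-0.6, -0.3, 19], "angular": [0, 0, 0]},
    {"fingers": 15, "delta_pos": [-0.6, -0.3, 19], "angular": [0, 0, 0]},
    {"fingers": 15, "delta_pos": [-0.6, -0.3, 19], "angular": [0, 0, 0]},
    {"fingers": 15, "delta_pos": [-0.6, -0.3, 19], "angular": [0, 0, 0]}
  ]
}}

```text
clock: 12.8
tool_pos: [0.5113, -0.0227, 0.0746]
orientation: [-179.9, -20.1, 8.6]
force: [0.7, -0.2, -1.8]
opening: 0.0241
gripper_force: 30.0
```

```bash
python3 look.py .129 .069 .001 s4d
```

```text
12.8 [ 0.5113 -0.0227  0.0746] [-179.9462  -20.1159    8.6006] [ 0.6566 -0.1521 -1.8069]
pos [-23.9   0.    1.2] ang [-0.03 -0.12 -0.07]
hole/slot in board mm [[109.885  128.9677   7.3421]
 [137.8849 128.9329   7.3987]]
[[317.1022 184.7203]
 [317.1129 133.532 ]] [[317.0632 187.7496]]
```

View pics/s4d.png

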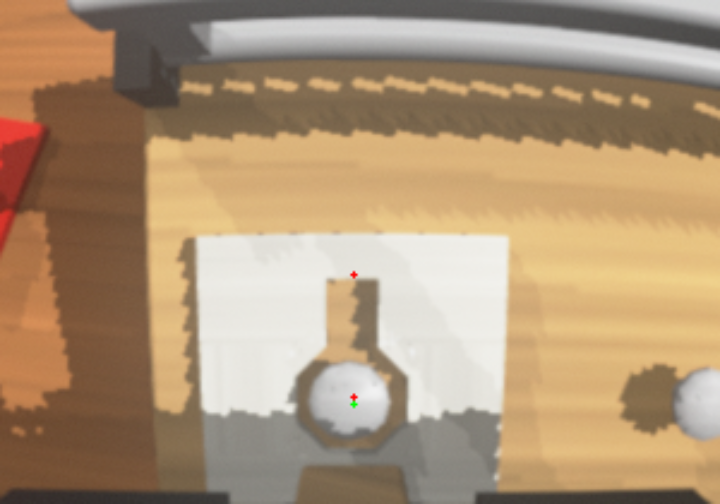

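The head stands through the hole, centred at (349,398). Sliding home now.

>>> {"name": "apply_moves", "arguments": {
  "deltas": [
    {"fingers": 15, "delta_pos": [-4, 0, 0.5], "angular": [0, 0, 0]},
    {"fingers": 15, "delta_pos": [-8, 0, 0.8], "angular": [0, 0, 0]},
    {"fingers": 15, "delta_pos": [-12, 0, 1], "angular": [0, 0, 0]},
    {"fingers": 15, "delta_pos": [-16, 0, 1], "angular": [0, 0, 0]},
    {"fingers": 15, "delta_pos": [-20, 0, 1.2], "angular": [0, 0, 0]},
    {"fingers": 15, "delta_pos": [-23, 0, 1.2], "angular": [0, 0, 0]},
    {"fingers": 15, "delta_pos": [-25, 0, 1.2], "angular": [0, 0, 0]},
    {"fingers": 15, "delta_pos": [-25, 0, 1.2], "angular": [0, 0, 0]},
    {"fingers": 15, "delta_pos": [-25, 0, 1.2], "angular": [0, 0, 0]}
  ]
}}

```text
clock: 13.75
tool_pos: [0.4913, -0.0277, 0.069]
orientation: [-179.5, -19.8, 8.6]
force: [-0.8, 3.8, -0.6]
opening: 0.024
gripper_force: 30.0
```

```bash
python3 look.py .129 .069 .000 s4e
```

```text
13.75 [ 0.4913 -0.0277  0.069 ] [-179.5024  -19.7705    8.6448] [-0.7553  3.8321 -0.6003]
pos [-2.6 -1.9  4. ] ang [-0.49  0.23 -0.03]
hole/slot in board mm [[ 88.5769 127.1291   8.852 ]
 [116.5767 127.1145   8.7398]]
[[317.0942 184.7287]
 [317.1046 133.5401]] [[313.3713 147.0163]]
```

>>> {"name": "apply_moves", "arguments": {
  "deltas": [
    {"fingers": 15, "delta_pos": [0, 0, 0], "angular": [0, 0, 0]},
    {"fingers": 15, "delta_pos": [0, 0, 0], "angular": [0, 0, 0]},
    {"fingers": 15, "delta_pos": [0, 0, 0], "angular": [0, 0, 0]},
    {"fingers": 15, "delta_pos": [0, 0, 0], "angular": [0, 0, 0]}
  ]
}}

```text
clock: 14.2
tool_pos: [0.4913, -0.0279, 0.0689]
orientation: [-179.5, -19.8, 8.6]
force: [0.1, 4.3, -1.1]
opening: 0.0236
gripper_force: 30.0
```

```bash
python3 look.py .129 .069 .000 s4f
```

```text
14.2 [ 0.4913 -0.0279  0.0689] [-179.5017  -19.767     8.6274] [ 0.0812  4.2917 -1.1221]
pos [-2.6 -2.   4. ] ang [-0.48  0.23 -0.05]
hole/slot in board mm [[ 88.5418 126.9886   8.8179]
 [116.5416 126.9661   8.704 ]]
[[317.0943 184.7286]
 [317.1047 133.5399]] [[313.0864 146.9583]]
```

View pics/s4f.png

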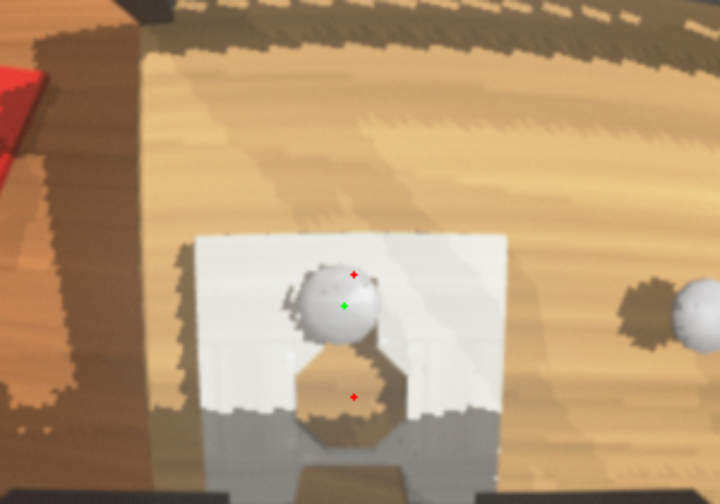

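Run:
```python
from h import *
print(ctrl.get_obs()["joint_pos"], ctrl.get_obs()["tau"])
```

```text
[ 20.7686   3.8393 -58.2015  22.9888  -9.2258  55.842 ] [ -2.7951 -23.6471  17.3151   2.6702  -0.2458  -0.2864]
```

Joint 3 is at its range end (-58.2), because the tilted tool brings the wrist too close to the base. I'll release, rise straight up while turning the tool to vertical, then finish the slide with a vertical grip. The block can be gripped at any pitch.

>>> {"name": "apply_moves", "arguments": {
  "deltas": [
    {"fingers": 44, "delta_pos": [0, 0, 0], "angular": [0, 0, 0]},
    {"fingers": 44, "delta_pos": [0, 0, 0], "angular": [0, 0, 0]},
    {"fingers": 44, "delta_pos": [0, 0, 0], "angular": [0, 0, 0]},
    {"fingers": 44, "delta_pos": [5, 0, -10], "angular": [0, 0, 0]},
    {"fingers": 44, "delta_pos": [10, 0, -25], "angular": [0, -3, 0]},
    {"fingers": 44, "delta_pos": [18, 0, -45], "angular": [0, -8, 0]},
    {"fingers": 44, "delta_pos": [25, 0, -65], "angular": [0, -14, 0]},
    {"fingers": 44, "delta_pos": [28, 0, -75], "angular": [0, -20, 0]},
    {"fingers": 44, "delta_pos": [28, 0, -75], "angular": [0, -20, 0]},
    {"fingers": 44, "delta_pos": [28, 0, -75], "angular": [0, -20, 0]}
  ]
}}

```text
clock: 15.25
tool_pos: [0.492, -0.0287, 0.1479]
orientation: [-179.5, 0.3, 8.7]
force: [-0.3, 0.6, 1.0]
opening: 0.0439
gripper_force: 0.0
```

```bash
cat >> h.py <<'E'
def vhold(y,x,z=0.,hb=.023):
    "vertical tool gripping the block of a plate at board (x,y); grasp point hb above plate underside"
    p=ap(B,[x-.016,y,z+hb])[0]; return pose(p-[0,0,.019],8.68)
E
python3 - <<'E'
from h import *
o=ctrl.get_obs(); t=tool(o); print(o["tool_pos"],o["orientation"],o["joint_pos"])
im=ctrl.snapshot("wrist")[:,:,::-1]; cv2.imwrite("pics/v1.png",im); np.save("v1.npy",wristT(o))
m=(im.min(2)>140)&(im.max(2).astype(int)-im.min(2)<30); m[235:]=0
k,l,st,ce=cv2.connectedComponentsWithStats(m.astype(np.uint8))
print([(ce[i],st[i]) for i in range(1,k) if st[i,4]>300])
print("expected corners of a home plate",proj("wrist",ap(B,[[.124,.094,.005],[.124,.164,.005],[.110,.129,.015],[.069-.034,.129+.012,.037],[.069+.002,.129+.012,.037]]),wristT(o)))
delta(t,vhold(.129,.071))
E
```

```text
[ 0.492  -0.0287  0.1479] [-179.5301    0.2959    8.7016] [ 19.1288   7.5792 -27.6539  -0.6297 -54.9745  79.934 ]
[(array([418.0681,  53.1156]), array([  223,     0,   417,   114, 12582], dtype=int32)), (array([41.9158, 45.9396]), array([  15,   18,   51,   57, 1010], dtype=int32)), (array([500.5209,  47.5468]), array([462,  34,  78,  28, 887], dtype=int32)), (array([335.6888, 163.4593]), array([ 288,  118,   75,  110, 4389], dtype=int32)), (array([427.5   , 143.6314]), array([417, 134,  22,  21, 350], dtype=int32)), (array([ 30.5419, 177.5502]), array([   6,  138,   48,   83, 1314], dtype=int32))]
expected corners of a home plate [[362.1249 119.6525]
 [265.172  119.7492]
 [313.4228 142.4902]
 [298.5713 241.5181]
 [296.6367 205.1995]]
pos [-2.7 -2.3 92.6] ang [-0.47  0.3   0.02]
```

>>> {"name": "apply_moves", "arguments": {
  "deltas": [
    {"fingers": 44, "delta_pos": [-2.7, -2, 30], "angular": [-0.5, 0, 0]},
    {"fingers": 44, "delta_pos": [-2.7, -2, 60], "angular": [-0.5, 0, 0]},
    {"fingers": 44, "delta_pos": [-2.7, -2, 85], "angular": [-0.5, 0, 0]},
    {"fingers": 44, "delta_pos": [-2.7, -2, 92], "angular": [-0.5, 0, 0]},
    {"fingers": 44, "delta_pos": [-2.7, -2, 92], "angular": [-0.5, 0, 0]},
    {"fingers": 15, "delta_pos": [-2.7, -2, 92], "angular": [-0.5, 0, 0]},
    {"fingers": 15, "delta_pos": [-2.7, -2, 92], "angular": [-0.5, 0, 0]},
    {"fingers": 15, "delta_pos": [-2.7, -2, 92], "angular": [-0.5, 0, 0]},
    {"fingers": 15, "delta_pos": [-2.7, -2, 92], "angular": [-0.5, 0, 0]}
  ]
}}

```text
clock: 16.2
tool_pos: [0.4868, -0.0275, 0.0575]
orientation: [179.9, 0.3, 8.8]
force: [-4.6, -3.2, 10.6]
opening: 0.0239
gripper_force: 36.7
```

>>> {"name": "apply_moves", "arguments": {
  "deltas": [
    {"fingers": 15, "delta_pos": [-1, 0, 0.4], "angular": [0, 0, 0]},
    {"fingers": 15, "delta_pos": [-2, 0, 0.7], "angular": [0, 0, 0]},
    {"fingers": 15, "delta_pos": [-3, 0, 1.1], "angular": [0, 0, 0]},
    {"fingers": 15, "delta_pos": [-4, 0, 1.4], "angular": [0, 0, 0]},
    {"fingers": 15, "delta_pos": [-4, 0, 1.4], "angular": [0, 0, 0]},
    {"fingers": 15, "delta_pos": [-4, 0, 1.4], "angular": [0, 0, 0]}
  ]
}}

```text
clock: 16.8
tool_pos: [0.4864, -0.0272, 0.0575]
orientation: [179.9, -0.0, 8.9]
force: [3.2, -2.9, 11.1]
opening: 0.0234
gripper_force: 36.6
```

Run:
```python
from h import *
o=ctrl.get_obs(); print(o["tool_pos"],o["orientation"],o["force"],o["opening"])
delta(tool(o),vhold(.129,.069))
```

```text
[ 0.4864 -0.0272  0.0575] [179.9028  -0.0277   8.862 ] [ 3.2039 -2.8969 11.1191] 0.02342715978386085
pos [ 0.2 -0.7  2.7] ang [ 0.1  -0.03  0.18]
```

The push of a few newtons did not move the plate, and the tool is within 0.2 mm of the home position. That plate is home. Studs 1 and 2 are farther from the base, so the full tilt should reach there. Release and move to the next plate.

>>> {"name": "apply_moves", "arguments": {
  "deltas": [
    {"fingers": 44, "delta_pos": [0, 0, 0], "angular": [0, 0, 0]},
    {"fingers": 44, "delta_pos": [0, 0, 0], "angular": [0, 0, 0]},
    {"fingers": 44, "delta_pos": [0, 0, 0], "angular": [0, 0, 0]},
    {"fingers": 44, "delta_pos": [0, 0, -20], "angular": [0, 0, 0]},
    {"fingers": 44, "delta_pos": [0, 0, -60], "angular": [0, 0, 0]},
    {"fingers": 44, "delta_pos": [0, 0, -100], "angular": [0, 0, 0]},
    {"fingers": 44, "delta_pos": [0, 0, -140], "angular": [0, 0, 0]},
    {"fingers": 44, "delta_pos": [0, 0, -170], "angular": [0, 0, 0]},
    {"fingers": 44, "delta_pos": [0, 0, -190], "angular": [0, 0, 0]},
    {"fingers": 44, "delta_pos": [0, 0, -190], "angular": [0, 0, 0]}
  ]
}}

```text
clock: 17.8
tool_pos: [0.486, -0.0268, 0.2486]
orientation: [180.0, -0.1, 8.8]
force: [-0.3, -0.6, -1.1]
opening: 0.0438
gripper_force: 0.0
```

```bash
cat >> h.py <<'E'
def edge(y,name):
    "board-x of the plate's upper edge and y of its sides seen by the wrist camera, rectified"
    o=ctrl.get_obs(); T=wristT(o); im=ctrl.snapshot("wrist")
    xs=np.arange(.06,.1401,.0005); ys=np.arange(y-.045,y+.045,.0005)
    g=np.array([[x,v,.005] for x in xs[::-1] for v in ys[::-1]])
    uv=proj("wrist",ap(B,g),T).astype(np.float32).reshape(len(xs),len(ys),2)
    r=cv2.remap(im,uv[:,:,0],uv[:,:,1],cv2.INTER_LINEAR); cv2.imwrite(f"pics/{name}.png",cv2.resize(r[:,:,::-1],None,fx=3,fy=3))
    s=r.max(2).astype(float)-r.min(2)
    for v in (y-.028,y-.02,y+.02,y+.028):
        j=int(round((y+.0445-v)/.0005)); d=cv2.GaussianBlur(s[:,j-3:j+4].mean(1)[:,None],(1,7),0)[:,0]
        k=np.argmin(np.diff(d)); print("y",round(v,3),"edge x mm",(xs[::-1][k]*1e3).round(1),"drop",np.diff(d)[k].round(1))
E
python3 - <<'E'
from h import *
edge(.129,"e4")
o=ctrl.get_obs(); print(o["tool_pos"])
g=grasp([.444,.3892],47.8,.032); g[2,3]+=.12; g[:2,3]-=[.02,.02]; delta(tool(o),g)
E
```

```text
y 0.101 edge x mm 125.5 drop -15.0
y 0.109 edge x mm 125.5 drop -15.7
y 0.149 edge x mm 125.5 drop -15.8
y 0.157 edge x mm 125.5 drop -14.8
[ 0.4851 -0.0268  0.2466]
pos [ -12.3 -390.6  113.6] ang [ -0.02   0.09 -39.03]
```

>>> {"name": "apply_moves", "arguments": {
  "deltas": [
    {"fingers": 46, "delta_pos": [-1, -30, 0], "angular": [0, 0, -3]},
    {"fingers": 46, "delta_pos": [-3, -70, 0], "angular": [0, 0, -7]},
    {"fingers": 46, "delta_pos": [-5, -115, 5], "angular": [0, 0, -11]},
    {"fingers": 46, "delta_pos": [-6, -160, 15], "angular": [0, 0, -15]},
    {"fingers": 46, "delta_pos": [-7, -205, 30], "angular": [0, 0, -20]},
    {"fingers": 46, "delta_pos": [-8, -250, 50], "angular": [0, 0, -25]},
    {"fingers": 46, "delta_pos": [-10, -295, 70], "angular": [0, 0, -30]},
    {"fingers": 46, "delta_pos": [-11, -340, 90], "angular": [0, 0, -34]},
    {"fingers": 46, "delta_pos": [-12, -375, 108], "angular": [0, 0, -37]},
    {"fingers": 46, "delta_pos": [-12, -391, 113], "angular": [0, 0, -39]}
  ]
}}

```text
clock: 18.85
tool_pos: [0.4112, 0.3583, 0.1288]
orientation: [-179.9, 0.5, 48.0]
force: [-1.5, -1.0, -0.3]
opening: 0.0459
gripper_force: 0.0
```

>>> {"name": "apply_moves", "arguments": {
  "deltas": [
    {"fingers": 46, "delta_pos": [0, 0, 0], "angular": [0, 0, 0]},
    {"fingers": 46, "delta_pos": [0, 0, 0], "angular": [0, 0, 0]}
  ]
}}

```text
clock: 19.05
tool_pos: [0.413, 0.3567, 0.1317]
orientation: [-179.9, 0.3, 47.8]
force: [-0.4, 0.0, -0.4]
opening: 0.0462
gripper_force: 0.0
```

Run:
```python
from h import *
# bias of the board fit, from stud3 in v1
T=np.load("v1.npy"); im=cv2.imread("pics/v1.png")
print("stud3 predicted",proj("wrist",ap(B,[[.11,.043,.015],[.12,.043,.015]]),T),"seen 427.5,143.6")
o=ctrl.get_obs(); print(o["clock"],o["tool_pos"],o["orientation"])
im=ctrl.snapshot("wrist")[:,:,::-1]; cv2.imwrite("pics/w6.png",im)
for p in plates(im,wristT(o)): print(*p)
delta(tool(o),grasp([.444,.3892],47.8,.032))
```

```text
stud3 predicted [[429.9021 145.0951]
 [432.1489 132.8197]] seen 427.5,143.6
19.05 [0.413  0.3567 0.1317] [-179.8808    0.3264   47.7511]
[0.5408 0.2771] 84.572105 [41.9097 42.3187] [464.1    164.5818]
[0.2439 0.5097] -62.47931 [151.8759 238.5587] [117.5348 175.5471]
[0.4439 0.3895] 47.78782 [ 70.0256 109.1013] [317.3733 143.4817]
[0.612  0.3695] 47.435482 [ 70.0617 109.9362] [458.1211  52.1398]
pos [ 29.5   1.4 118.6] ang [-0.12  0.33 -0.05]
```

Stud 3 shows the same ~1.2 mm bias as the plate edge, so plate 1 is home. Plate 2 has not moved, so I'll grip it.

>>> {"name": "apply_moves", "arguments": {
  "deltas": [
    {"fingers": 46, "delta_pos": [15, 1.4, 30], "angular": [0, 0.3, 0]},
    {"fingers": 46, "delta_pos": [29.5, 1.4, 60], "angular": [0, 0.3, 0]},
    {"fingers": 46, "delta_pos": [29.5, 1.4, 95], "angular": [0, 0.3, 0]},
    {"fingers": 46, "delta_pos": [29.5, 1.4, 118], "angular": [0, 0.3, 0]},
    {"fingers": 46, "delta_pos": [29.5, 1.4, 118], "angular": [0, 0.3, 0]},
    {"fingers": 46, "delta_pos": [29.5, 1.4, 118], "angular": [0, 0.3, 0]},
    {"fingers": 15, "delta_pos": [29.5, 1.4, 118], "angular": [0, 0.3, 0]},
    {"fingers": 15, "delta_pos": [29.5, 1.4, 118], "angular": [0, 0.3, 0]},
    {"fingers": 15, "delta_pos": [29.5, 1.4, 118], "angular": [0, 0.3, 0]},
    {"fingers": 15, "delta_pos": [29.5, 1.4, 118], "angular": [0, 0.3, 0]}
  ]
}}

```text
clock: 20.1
tool_pos: [0.434, 0.3789, 0.0151]
orientation: [-179.9, -0.1, 47.8]
force: [-0.7, -0.8, 5.7]
opening: 0.0238
gripper_force: 30.0
```

>>> {"name": "apply_moves", "arguments": {
  "deltas": [
    {"fingers": 15, "delta_pos": [0, 0, 0], "angular": [0, 0, 0]},
    {"fingers": 15, "delta_pos": [0, 0, -20], "angular": [0, 0, 0]},
    {"fingers": 15, "delta_pos": [0, 0, -50], "angular": [0, 0, 0]},
    {"fingers": 15, "delta_pos": [0, 0, -80], "angular": [0, 0, 0]},
    {"fingers": 15, "delta_pos": [0, 0, -110], "angular": [0, 0, 0]},
    {"fingers": 15, "delta_pos": [0, 0, -140], "angular": [0, 0, 0]},
    {"fingers": 15, "delta_pos": [0, 0, -165], "angular": [0, 0, 0]},
    {"fingers": 15, "delta_pos": [0, 0, -180], "angular": [0, 0, 0]},
    {"fingers": 15, "delta_pos": [0, 0, -180], "angular": [0, 0, 0]},
    {"fingers": 15, "delta_pos": [0, 0, -180], "angular": [0, 0, 0]}
  ]
}}

```text
clock: 21.1
tool_pos: [0.4335, 0.3777, 0.1934]
orientation: [-179.8, -0.0, 47.8]
force: [0.6, -1.5, -2.6]
opening: 0.024
gripper_force: 30.0
```

Run:
```python
from h import *
o=ctrl.get_obs(); t=tool(o); print(o["tool_pos"],o["orientation"])
im=ctrl.snapshot("wrist")[:,:,::-1]; cv2.imwrite("pics/w7.png",im)
# plate top-edge corners by threshold vs prediction, in held picture
print(proj("wrist",keyhole(t),wristT(o)))
mid=hang(-.043,.093,.10); mid[:3,:3]=pose([0,0,0],8.68)[:3,:3]; delta(t,mid)
delta(mid,hang(-.043,.093,.06))
```

```text
[0.4335 0.3777 0.1934] [-179.833    -0.0267   47.7604]
[[371.483  295.9524]
 [261.8144 295.945 ]
 [251.4395 116.8251]
 [381.9369 116.8386]
 [316.6885 185.4421]
 [316.6944 134.3058]]
pos [-378.4  439.4   25.4] ang [-0.17  0.03 39.08]
pos [13.7  0.  37.6] ang [-0. 20.  0.]
```

>>> {"name": "apply_moves", "arguments": {
  "deltas": [
    {"fingers": 15, "delta_pos": [-12, 14, 0], "angular": [0, 0, 2]},
    {"fingers": 15, "delta_pos": [-32, 37, 0], "angular": [0, 0, 4]},
    {"fingers": 15, "delta_pos": [-60, 70, 0], "angular": [0, 0, 7]},
    {"fingers": 15, "delta_pos": [-90, 105, 0], "angular": [0, 0, 10]},
    {"fingers": 15, "delta_pos": [-120, 140, 0], "angular": [0, 0, 13]},
    {"fingers": 15, "delta_pos": [-150, 175, 0], "angular": [0, 0, 16]},
    {"fingers": 15, "delta_pos": [-180, 210, 0], "angular": [0, 0, 19]},
    {"fingers": 15, "delta_pos": [-210, 245, 0], "angular": [0, 0, 22]},
    {"fingers": 15, "delta_pos": [-235, 275, 0], "angular": [0, 0, 25]},
    {"fingers": 15, "delta_pos": [-250, 290, 0], "angular": [0, 0, 28]}
  ]
}}

```text
clock: 22.15
tool_pos: [0.4795, -0.0052, 0.1919]
orientation: [-179.9, 0.1, 19.5]
force: [0.2, -0.5, -2.2]
opening: 0.0239
gripper_force: 30.0
```

>>> {"name": "apply_moves", "arguments": {
  "deltas": [
    {"fingers": 15, "delta_pos": [0, 0, 0], "angular": [0, 0, 0]},
    {"fingers": 15, "delta_pos": [0, 0, 0], "angular": [0, 0, 0]}
  ]
}}

```text
clock: 22.35
tool_pos: [0.4799, -0.003, 0.1922]
orientation: [-179.8, 0.1, 19.7]
force: [-0.3, 0.4, -1.6]
opening: 0.0237
gripper_force: 30.0
```

Run:
```python
from h import *
o=ctrl.get_obs(); t=tool(o); print(o["tool_pos"],o["orientation"])
delta(t,hang(-.043,.093,.06,(.0144,0,.015)))
```

```text
[ 0.4799 -0.003   0.1922] [-179.839     0.1117   19.664 ]
pos [-28.1 194.6  60.3] ang [-2.07 20.07 10.85]
```

>>> {"name": "apply_moves", "arguments": {
  "deltas": [
    {"fingers": 15, "delta_pos": [-4, 25, 0], "angular": [0, 0, 2]},
    {"fingers": 15, "delta_pos": [-9, 60, 0], "angular": [-0.3, 3, 4]},
    {"fingers": 15, "delta_pos": [-14, 100, 0], "angular": [-0.6, 6, 6]},
    {"fingers": 15, "delta_pos": [-20, 140, 10], "angular": [-1, 10, 8]},
    {"fingers": 15, "delta_pos": [-25, 170, 25], "angular": [-1.4, 14, 9.5]},
    {"fingers": 15, "delta_pos": [-28, 190, 42], "angular": [-1.8, 18, 10.8]},
    {"fingers": 15, "delta_pos": [-28, 194.6, 57], "angular": [-2.07, 20, 10.85]},
    {"fingers": 15, "delta_pos": [-28, 194.6, 60], "angular": [-2.07, 20, 10.85]},
    {"fingers": 15, "delta_pos": [-28, 194.6, 60], "angular": [-2.07, 20, 10.85]},
    {"fingers": 15, "delta_pos": [-28, 194.6, 60], "angular": [-2.07, 20, 10.85]}
  ]
}}

```text
clock: 23.35
tool_pos: [0.521, -0.1937, 0.1334]
orientation: [180.0, -20.0, 8.9]
force: [-0.3, -0.7, -2.4]
opening: 0.0236
gripper_force: 30.0
```

>>> {"name": "apply_moves", "arguments": {
  "deltas": [
    {"fingers": 15, "delta_pos": [0, 0, 10], "angular": [0, 0, 0]},
    {"fingers": 15, "delta_pos": [0, 0, 22], "angular": [0, 0, 0]},
    {"fingers": 15, "delta_pos": [0, 0, 36], "angular": [0, 0, 0]},
    {"fingers": 15, "delta_pos": [0, 0, 36], "angular": [0, 0, 0]},
    {"fingers": 15, "delta_pos": [0, 0, 36], "angular": [0, 0, 0]},
    {"fingers": 15, "delta_pos": [0, 0, 36], "angular": [0, 0, 0]}
  ]
}}

```text
clock: 23.95
tool_pos: [0.5325, -0.1925, 0.099]
orientation: [180.0, -20.0, 8.8]
force: [-0.6, 0.4, -1.7]
opening: 0.0238
gripper_force: 30.0
```

```bash
sed -i 's/delta(t,hang(y,x,z))/c=eval(sys.argv[5]); print(o["joint_pos"]); delta(t,hang(y,x,z,c))/; s/keyhole(t)/keyhole(t,c)/g' look.py; python3 look.py -.043 .093 .002 s2a "(.0144,0,.015)"
```

```text
23.95 [ 0.5325 -0.1925  0.099 ] [179.99   -20.0402   8.8048] [-0.5515  0.4231 -1.6923]
[ -3.1813   9.3079 -33.8048  -8.8361 -27.5278 109.1283]
pos [-2.2  1.  22.8] ang [-0.03 -0.04  0.12]
hole/slot in board mm [[112.1701 -41.9839  29.7761]
 [140.17   -41.9249  29.7957]]
[[317.0937 186.7231]
 [317.1047 136.2574]] [[318.7326 184.606 ]]
```

View pics/s2a.png

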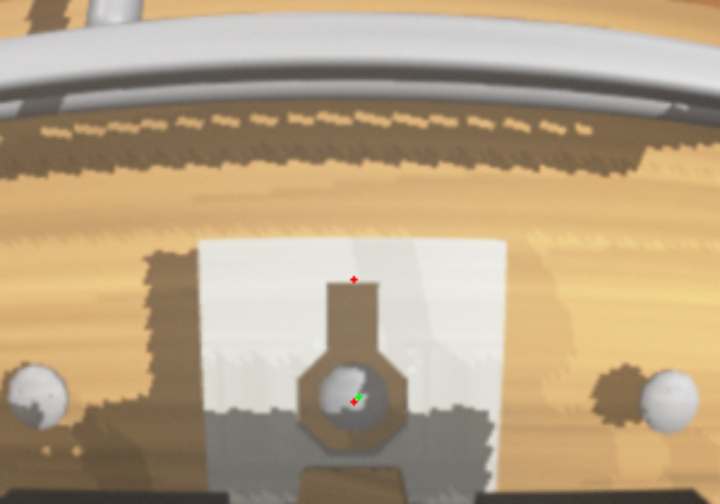

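The stud head at (353,397) is centred in the hole at (353,400). I'll lower, then slide.

>>> {"name": "apply_moves", "arguments": {
  "deltas": [
    {"fingers": 15, "delta_pos": [-1.8, 0.3, 5], "angular": [0, 0, 0.1]},
    {"fingers": 15, "delta_pos": [-1.8, 0.3, 10], "angular": [0, 0, 0.1]},
    {"fingers": 15, "delta_pos": [-1.8, 0.3, 15], "angular": [0, 0, 0.1]},
    {"fingers": 15, "delta_pos": [-1.8, 0.3, 20], "angular": [0, 0, 0.1]},
    {"fingers": 15, "delta_pos": [-1.8, 0.3, 22.5], "angular": [0, 0, 0.1]},
    {"fingers": 15, "delta_pos": [-1.8, 0.3, 22.5], "angular": [0, 0, 0.1]},
    {"fingers": 15, "delta_pos": [-1.8, 0.3, 22.5], "angular": [0, 0, 0.1]},
    {"fingers": 15, "delta_pos": [-1.8, 0.3, 22.5], "angular": [0, 0, 0.1]}
  ]
}}

```text
clock: 24.8
tool_pos: [0.5383, -0.192, 0.0772]
orientation: [-180.0, -20.0, 8.7]
force: [0.2, 0.7, -1.7]
opening: 0.0236
gripper_force: 30.0
```

```bash
python3 look.py -.043 .069 .001 s2b "(.0144,0,.015)"
```

```text
24.8 [ 0.5383 -0.192   0.0772] [-179.9694  -20.0459    8.6797] [ 0.1717  0.6894 -1.6932]
[ -3.1286  11.7013 -34.225   -9.7219 -24.7387 109.9562]
pos [-24.2   0.6   1.2] ang [-0.03 -0.05  0.  ]
hole/slot in board mm [[110.2295 -42.4056   7.2651]
 [138.2295 -42.4041   7.2875]]
[[317.0937 186.7215]
 [317.1047 136.2557]] [[318.2325 190.4797]]
```

>>> {"name": "apply_moves", "arguments": {
  "deltas": [
    {"fingers": 15, "delta_pos": [-4, 0.2, 0.5], "angular": [0, 0, 0]},
    {"fingers": 15, "delta_pos": [-8, 0.2, 1], "angular": [0, 0, 0]},
    {"fingers": 15, "delta_pos": [-12, 0.2, 1], "angular": [0, 0, 0]},
    {"fingers": 15, "delta_pos": [-16, 0.2, 1.2], "angular": [0, 0, 0]},
    {"fingers": 15, "delta_pos": [-20, 0.2, 1.2], "angular": [0, 0, 0]},
    {"fingers": 15, "delta_pos": [-23, 0.2, 1.2], "angular": [0, 0, 0]},
    {"fingers": 15, "delta_pos": [-25, 0.2, 1.2], "angular": [0, 0, 0]},
    {"fingers": 15, "delta_pos": [-26, 0.2, 1.2], "angular": [0, 0, 0]},
    {"fingers": 15, "delta_pos": [-26, 0.2, 1.2], "angular": [0, 0, 0]},
    {"fingers": 15, "delta_pos": [-26, 0.2, 1.2], "angular": [0, 0, 0]}
  ]
}}

```text
clock: 25.85
tool_pos: [0.5155, -0.1958, 0.0675]
orientation: [180.0, -20.1, 8.7]
force: [3.1, 0.2, -1.2]
opening: 0.0239
gripper_force: 30.0
```

```bash
python3 look.py -.043 .069 .000 s2c "(.0144,0,.015)"; python3 -c "
from h import *
edge(-.043,'e2')"
```

```text
25.85 [ 0.5155 -0.1958  0.0675] [179.9998 -20.1213   8.703 ] [ 3.0517  0.2491 -1.2418]
[ -3.966   11.0259 -36.5109 -11.0505 -23.1792 112.0964]
pos [0.8 0.2 1.1] ang [-0.01 -0.12  0.02]
hole/slot in board mm [[ 85.1771 -42.7554   6.1561]
 [113.1771 -42.7432   6.2154]]
[[317.0941 186.7204]
 [317.105  136.2546]] [[317.6363 143.5603]]
y -0.071 edge x mm 123.0 drop -20.0
y -0.063 edge x mm 123.0 drop -20.0
y -0.023 edge x mm 123.0 drop -19.7
y -0.015 edge x mm 123.0 drop -19.2
```

>>> {"name": "apply_moves", "arguments": {
  "deltas": [
    {"fingers": 15, "delta_pos": [-1, 0, 0.5], "angular": [0, 0, 0]},
    {"fingers": 15, "delta_pos": [-2, 0, 1], "angular": [0, 0, 0]},
    {"fingers": 15, "delta_pos": [-2, 0, 1], "angular": [0, 0, 0]}
  ]
}}

```text
clock: 26.25
tool_pos: [0.5154, -0.196, 0.067]
orientation: [179.9, -20.3, 8.7]
force: [4.1, 3.0, 4.7]
opening: 0.0238
gripper_force: 30.0
```

>>> {"name": "apply_moves", "arguments": {
  "deltas": [
    {"fingers": 44, "delta_pos": [0, 0, 0], "angular": [0, 0, 0]},
    {"fingers": 44, "delta_pos": [0, 0, 0], "angular": [0, 0, 0]},
    {"fingers": 44, "delta_pos": [0, 0, 0], "angular": [0, 0, 0]},
    {"fingers": 44, "delta_pos": [5, 0, -15], "angular": [0, 0, 0]},
    {"fingers": 44, "delta_pos": [14, 0, -40], "angular": [0, -4, 0]},
    {"fingers": 44, "delta_pos": [27, 0, -75], "angular": [0, -9, 0]},
    {"fingers": 44, "delta_pos": [41, 0, -113], "angular": [0, -15, 0]},
    {"fingers": 44, "delta_pos": [55, 0, -150], "angular": [0, -20, 0]},
    {"fingers": 44, "delta_pos": [62, 0, -170], "angular": [0, -20, 0]},
    {"fingers": 44, "delta_pos": [62, 0, -170], "angular": [0, -20, 0]}
  ]
}}

```text
clock: 27.25
tool_pos: [0.5147, -0.1964, 0.249]
orientation: [179.9, -0.2, 8.7]
force: [0.4, 0.6, -0.2]
opening: 0.0443
gripper_force: 0.0
```

Run:
```python
from h import *
edge(-.043,"e2b")
o=ctrl.get_obs(); print(o["tool_pos"],o["orientation"])
g=grasp([.612,.3694],47.5,.032); g[2,3]+=.12; g[:2,3]-=[.025,.025]; print(g[:3,3]); delta(tool(o),g)
```

```text
y -0.071 edge x mm 124.5 drop -13.3
y -0.063 edge x mm 124.5 drop -12.7
y -0.023 edge x mm 124.5 drop -13.4
y -0.015 edge x mm 124.5 drop -12.9
[ 0.5135 -0.1961  0.247 ] [-179.9735   -0.1183    8.689 ]
[0.5762 0.3326 0.133 ]
pos [ 141.6 -513.1  114.5] ang [  0.01  -0.12 -38.81]
```

>>> {"name": "apply_moves", "arguments": {
  "deltas": [
    {"fingers": 46, "delta_pos": [2, -20, 0], "angular": [0, 0, -2]},
    {"fingers": 46, "delta_pos": [6, -60, 0], "angular": [0, 0, -5]},
    {"fingers": 46, "delta_pos": [10, -105, 0], "angular": [0, 0, -9]},
    {"fingers": 46, "delta_pos": [20, -150, 0], "angular": [0, 0, -13]},
    {"fingers": 46, "delta_pos": [30, -195, 0], "angular": [0, 0, -17]},
    {"fingers": 46, "delta_pos": [45, -240, 0], "angular": [0, 0, -21]},
    {"fingers": 46, "delta_pos": [60, -285, 0], "angular": [0, 0, -25]},
    {"fingers": 46, "delta_pos": [75, -330, 0], "angular": [0, 0, -29]},
    {"fingers": 46, "delta_pos": [92, -372, 10], "angular": [0, 0, -33]},
    {"fingers": 46, "delta_pos": [110, -412, 30], "angular": [0, 0, -36]}
  ]
}}

```text
clock: 28.3
tool_pos: [0.5594, 0.2296, 0.2164]
orientation: [-180.0, -0.1, 44.9]
force: [1.1, -0.9, 0.2]
opening: 0.0457
gripper_force: 0.0
```

>>> {"name": "apply_moves", "arguments": {
  "deltas": [
    {"fingers": 46, "delta_pos": [0, 0, 0], "angular": [0, 0, 0]},
    {"fingers": 46, "delta_pos": [0, 0, 0], "angular": [0, 0, 0]},
    {"fingers": 46, "delta_pos": [0, 0, 0], "angular": [0, 0, 0]}
  ]
}}

```text
clock: 28.6
tool_pos: [0.559, 0.2268, 0.216]
orientation: [-180.0, 0.0, 44.6]
force: [0.6, 0.2, -0.1]
opening: 0.046
gripper_force: 0.0
```

Run:
```python
from h import *
o=ctrl.get_obs(); print(o["clock"],o["tool_pos"],o["orientation"])
im=ctrl.snapshot("wrist")[:,:,::-1]; cv2.imwrite("pics/w8.png",im)
for p in plates(im,wristT(o)): print(*p)
g=grasp([.612,.3694],47.5,.034); g[2,3]+=.06; delta(tool(o),g)
```

```text
28.6 [0.559  0.2268 0.216 ] [-179.9862    0.0378   44.6428]
[0.5214 0.2978] -46.828365 [40.649 41.303] [253.3474 155.7579]
[0.243  0.5086] -61.91616 [154.7937 240.8578] [ 59.6941 186.7336]
[0.6122 0.369 ] 47.436882 [ 70.6694 109.6539] [263.7915  62.4982]
pos [122.  -63.4 140.9] ang [-0.01  0.04 -2.86]
```

>>> {"name": "apply_moves", "arguments": {
  "deltas": [
    {"fingers": 46, "delta_pos": [35, -18, 20], "angular": [0, 0, -1]},
    {"fingers": 46, "delta_pos": [75, -38, 50], "angular": [0, 0, -2]},
    {"fingers": 46, "delta_pos": [110, -57, 90], "angular": [0, 0, -2.9]},
    {"fingers": 46, "delta_pos": [122, -63.4, 125], "angular": [0, 0, -2.9]},
    {"fingers": 46, "delta_pos": [122, -63.4, 141], "angular": [0, 0, -2.9]},
    {"fingers": 46, "delta_pos": [122, -63.4, 141], "angular": [0, 0, -2.9]},
    {"fingers": 46, "delta_pos": [122, -63.4, 141], "angular": [0, 0, -2.9]}
  ]
}}

```text
clock: 29.35
tool_pos: [0.6024, 0.3579, 0.0769]
orientation: [180.0, -0.1, 47.5]
force: [0.4, -0.5, 0.3]
opening: 0.0458
gripper_force: 0.0
```

Run:
```python
from h import *
o=ctrl.get_obs(); print(o["tool_pos"],o["orientation"])
delta(tool(o),grasp([.6121,.3692],47.5,.033))
```

```text
[0.6024 0.3579 0.0769] [179.9775  -0.098   47.5364]
pos [-1.3 -0.5 62.9] ang [ 0.02 -0.1   0.04]
```

>>> {"name": "apply_moves", "arguments": {
  "deltas": [
    {"fingers": 46, "delta_pos": [-1.3, -0.5, 25], "angular": [0, 0, 0]},
    {"fingers": 46, "delta_pos": [-1.3, -0.5, 50], "angular": [0, 0, 0]},
    {"fingers": 46, "delta_pos": [-1.3, -0.5, 63], "angular": [0, 0, 0]},
    {"fingers": 46, "delta_pos": [-1.3, -0.5, 63], "angular": [0, 0, 0]},
    {"fingers": 46, "delta_pos": [-1.3, -0.5, 63], "angular": [0, 0, 0]},
    {"fingers": 15, "delta_pos": [-1.3, -0.5, 63], "angular": [0, 0, 0]},
    {"fingers": 15, "delta_pos": [-1.3, -0.5, 63], "angular": [0, 0, 0]},
    {"fingers": 15, "delta_pos": [-1.3, -0.5, 63], "angular": [0, 0, 0]},
    {"fingers": 15, "delta_pos": [-1.3, -0.5, 63], "angular": [0, 0, 0]},
    {"fingers": 15, "delta_pos": [-1.3, -0.5, 63], "angular": [0, 0, 0]}
  ]
}}

```text
clock: 30.35
tool_pos: [0.601, 0.3584, 0.0135]
orientation: [180.0, -0.1, 47.6]
force: [-1.5, -1.0, 5.7]
opening: 0.0237
gripper_force: 30.0
```

>>> {"name": "apply_moves", "arguments": {
  "deltas": [
    {"fingers": 15, "delta_pos": [0, 0, -20], "angular": [0, 0, 0]},
    {"fingers": 15, "delta_pos": [0, 0, -50], "angular": [0, 0, 0]},
    {"fingers": 15, "delta_pos": [0, 0, -85], "angular": [0, 0, 0]},
    {"fingers": 15, "delta_pos": [0, 0, -120], "angular": [0, 0, 0]},
    {"fingers": 15, "delta_pos": [0, 0, -155], "angular": [0, 0, 0]},
    {"fingers": 15, "delta_pos": [0, 0, -185], "angular": [0, 0, 0]},
    {"fingers": 15, "delta_pos": [0, 0, -210], "angular": [0, 0, 0]},
    {"fingers": 15, "delta_pos": [0, 0, -210], "angular": [0, 0, 0]},
    {"fingers": 15, "delta_pos": [0, 0, -210], "angular": [0, 0, 0]}
  ]
}}

```text
clock: 31.25
tool_pos: [0.5999, 0.358, 0.2222]
orientation: [-179.9, -0.0, 47.6]
force: [0.0, -0.1, -2.8]
opening: 0.024
gripper_force: 30.0
```

Run:
```python
from h import *
o=ctrl.get_obs(); t=tool(o); print(o["clock"],o["tool_pos"],o["orientation"])
im=ctrl.snapshot("wrist")[:,:,::-1]; cv2.imwrite("pics/w9.png",im)
m=(im.max(2).astype(int)-im.min(2)<25).astype(np.uint8); 
col=[316-45,316-35,316+35,316+45]
print("top edge rows",[int(np.argmax(np.convolve(m[90:150,c],np.ones(12),'valid')>=12))+90 for c in col],"predicted",proj("wrist",keyhole(t,(.016,0,.014)),wristT(o))[2:4])
mid=pose([.50,.05,.23],20); delta(t,mid)
```

```text
31.25 [0.5999 0.358  0.2222] [-179.9466   -0.0354   47.5788]
top edge rows [117, 117, 117, 118] predicted [[251.823  116.8057]
 [381.5597 116.8195]]
pos [-294.8  134.    -8.1] ang [-0.06 -0.02 27.58]
```

>>> {"name": "apply_moves", "arguments": {
  "deltas": [
    {"fingers": 15, "delta_pos": [-15, 7, 0], "angular": [0, 0, 1.5]},
    {"fingers": 15, "delta_pos": [-45, 20, -3], "angular": [0, 0, 4]},
    {"fingers": 15, "delta_pos": [-80, 36, -5], "angular": [0, 0, 7]},
    {"fingers": 15, "delta_pos": [-118, 53, -8], "angular": [0, 0, 10.5]},
    {"fingers": 15, "delta_pos": [-156, 70, -8], "angular": [0, 0, 14]},
    {"fingers": 15, "delta_pos": [-194, 88, -8], "angular": [0, 0, 17.5]},
    {"fingers": 15, "delta_pos": [-232, 105, -8], "angular": [0, 0, 21]},
    {"fingers": 15, "delta_pos": [-265, 120, -8], "angular": [0, 0, 24.5]},
    {"fingers": 15, "delta_pos": [-295, 134, -8], "angular": [0, 0, 27.6]},
    {"fingers": 15, "delta_pos": [-295, 134, -8], "angular": [0, 0, 27.6]}
  ]
}}

```text
clock: 32.3
tool_pos: [0.4979, 0.0466, 0.229]
orientation: [-180.0, 0.2, 19.7]
force: [0.2, -0.4, -2.2]
opening: 0.0231
gripper_force: 30.0
```

>>> {"name": "apply_moves", "arguments": {
  "deltas": [
    {"fingers": 15, "delta_pos": [0, 0, 0], "angular": [0, 0, 0]},
    {"fingers": 15, "delta_pos": [0, 0, 0], "angular": [0, 0, 0]}
  ]
}}

```text
clock: 32.5
tool_pos: [0.5003, 0.0502, 0.2296]
orientation: [-180.0, 0.0, 20.0]
force: [0.4, 0.5, -2.9]
opening: 0.0235
gripper_force: 30.0
```

Run:
```python
from h import *
o=ctrl.get_obs(); t=tool(o); print(o["clock"],o["tool_pos"],o["orientation"])
a=hang(-.129,.093,.09,(.016,0,.0135)); delta(t,a); delta(a,hang(-.129,.093,.022,(.016,0,.0135)))
```

```text
32.5 [0.5003 0.0502 0.2296] [-179.9719    0.0366   20.0153]
pos [-94.8 319.3  71.9] ang [-2.   19.97 11.22]
pos [ 0.  0. 68.] ang [0. 0. 0.]
```

>>> {"name": "apply_moves", "arguments": {
  "deltas": [
    {"fingers": 15, "delta_pos": [-8, 25, 0], "angular": [0, 0, 1]},
    {"fingers": 15, "delta_pos": [-20, 65, 0], "angular": [0, 0, 3]},
    {"fingers": 15, "delta_pos": [-33, 110, 0], "angular": [0, 1, 5]},
    {"fingers": 15, "delta_pos": [-46, 155, 0], "angular": [-0.3, 3, 7]},
    {"fingers": 15, "delta_pos": [-59, 200, 10], "angular": [-0.7, 7, 8.5]},
    {"fingers": 15, "delta_pos": [-72, 243, 25], "angular": [-1.1, 11, 10]},
    {"fingers": 15, "delta_pos": [-84, 282, 45], "angular": [-1.5, 15, 11]},
    {"fingers": 15, "delta_pos": [-94, 312, 65], "angular": [-1.9, 18.5, 11.2]},
    {"fingers": 15, "delta_pos": [-94.8, 319.3, 72], "angular": [-2, 20, 11.2]},
    {"fingers": 15, "delta_pos": [-94.8, 319.3, 72], "angular": [-2, 20, 11.2]}
  ]
}}

```text
clock: 33.5
tool_pos: [0.5193, -0.2833, 0.1555]
orientation: [-179.8, -19.9, 8.5]
force: [0.1, 0.6, -2.2]
opening: 0.0239
gripper_force: 30.0
```

>>> {"name": "apply_moves", "arguments": {
  "deltas": [
    {"fingers": 15, "delta_pos": [0, 0, 20], "angular": [0, 0, 0]},
    {"fingers": 15, "delta_pos": [0, 0, 40], "angular": [0, 0, 0]},
    {"fingers": 15, "delta_pos": [0, 0, 55], "angular": [0, 0, 0]},
    {"fingers": 15, "delta_pos": [0, 0, 65], "angular": [0, 0, 0]},
    {"fingers": 15, "delta_pos": [0, 0, 65], "angular": [0, 0, 0]},
    {"fingers": 15, "delta_pos": [0, 0, 65], "angular": [0, 0, 0]},
    {"fingers": 15, "delta_pos": [0, 0, 65], "angular": [0, 0, 0]}
  ]
}}

```text
clock: 34.2
tool_pos: [0.5431, -0.2792, 0.0981]
orientation: [180.0, -20.2, 8.7]
force: [0.3, -0.2, -3.0]
opening: 0.0238
gripper_force: 30.0
```

```bash
python3 look.py -.129 .093 .002 s1a "(.016,0,.0135)"
python3 - <<'E'
import cv2,numpy as np
im=cv2.imread("pics/s1a.png")[330:460,290:420].astype(int)   # hole region; grey stud vs wood
m=(im.max(2)-im.min(2)<28).astype(np.uint8)
k,l,st,ce=cv2.connectedComponentsWithStats(m)
print([(ce[i]+[290,330],st[i,2:]) for i in range(1,k) if st[i,4]>300])
E
```

```text
34.2 [ 0.5431 -0.2792  0.0981] [179.975  -20.1607   8.7027] [ 0.3369 -0.2092 -3.0043]
[-14.4695  14.0513 -25.0642 -14.3558 -33.0494 123.9968]
pos [-1.1 -0.4 24.4] ang [ 0.02 -0.16  0.02]
hole/slot in board mm [[ 111.0431 -129.3582   31.4588]
 [ 139.043  -129.3461   31.5373]]
[[317.101  184.517 ]
 [317.1116 133.4759]] [[316.4414 180.1795]]
[(array([358.06695096, 402.21407249]), array([ 130,  130, 7035], dtype=int32)), (array([347.78323163, 388.48315203]), array([  71,   70, 3769], dtype=int32))]
```

The stud head is seen at pixel (315,182), with the hole centre at (317,184.5), which is well inside the clearance. Lowering and sliding.

>>> {"name": "apply_moves", "arguments": {
  "deltas": [
    {"fingers": 15, "delta_pos": [-0.8, -0.8, 6], "angular": [0, 0, 0]},
    {"fingers": 15, "delta_pos": [-0.8, -0.8, 12], "angular": [0, 0, 0]},
    {"fingers": 15, "delta_pos": [-0.8, -0.8, 17], "angular": [0, 0, 0]},
    {"fingers": 15, "delta_pos": [-0.8, -0.8, 22], "angular": [0, 0, 0]},
    {"fingers": 15, "delta_pos": [-0.8, -0.8, 24], "angular": [0, 0, 0]},
    {"fingers": 15, "delta_pos": [-0.8, -0.8, 24], "angular": [0, 0, 0]},
    {"fingers": 15, "delta_pos": [-0.8, -0.8, 24], "angular": [0, 0, 0]},
    {"fingers": 15, "delta_pos": [-0.8, -0.8, 24], "angular": [0, 0, 0]}
  ]
}}

```text
clock: 35.05
tool_pos: [0.55, -0.2773, 0.0746]
orientation: [-180.0, -20.1, 8.7]
force: [-0.1, -0.0, -2.7]
opening: 0.024
gripper_force: 30.0
```

```bash
python3 look.py -.129 .069 .001 s1b "(.016,0,.0135)"
```

```text
35.05 [ 0.55   -0.2773  0.0746] [-179.993   -20.1152    8.6694] [-0.142  -0.048  -2.6526]
[-14.1365  16.3313 -25.4516 -15.2611 -30.455  124.7813]
pos [-23.7   0.5   0.8] ang [-0.   -0.12 -0.01]
hole/slot in board mm [[ 109.6806 -128.518     6.8669]
 [ 137.6805 -128.5212    6.9232]]
[[317.1007 184.5175]
 [317.1113 133.4764]] [[318.0509 187.3582]]
```

>>> {"name": "apply_moves", "arguments": {
  "deltas": [
    {"fingers": 15, "delta_pos": [-4, 0, 0.4], "angular": [0, 0, 0]},
    {"fingers": 15, "delta_pos": [-8, 0, 0.8], "angular": [0, 0, 0]},
    {"fingers": 15, "delta_pos": [-12, 0, 0.8], "angular": [0, 0, 0]},
    {"fingers": 15, "delta_pos": [-16, 0, 0.8], "angular": [0, 0, 0]},
    {"fingers": 15, "delta_pos": [-20, 0, 0.8], "angular": [0, 0, 0]},
    {"fingers": 15, "delta_pos": [-23, 0, 0.8], "angular": [0, 0, 0]},
    {"fingers": 15, "delta_pos": [-25, 0, 0.8], "angular": [0, 0, 0]},
    {"fingers": 15, "delta_pos": [-27, 0, 0.8], "angular": [0, 0, 0]},
    {"fingers": 15, "delta_pos": [-27, 0, 0.8], "angular": [0, 0, 0]},
    {"fingers": 15, "delta_pos": [-27, 0, 0.8], "angular": [0, 0, 0]}
  ]
}}

```text
clock: 36.1
tool_pos: [0.5268, -0.2814, 0.0655]
orientation: [179.9, -20.3, 8.7]
force: [5.5, 0.9, 0.7]
opening: 0.0235
gripper_force: 30.0
```

```bash
python3 look.py -.129 .069 .000 s1c "(.016,0,.0135)"
```

```text
36.1 [ 0.5268 -0.2814  0.0655] [179.9136 -20.2696   8.7148] [5.5109 0.9021 0.7498]
[-15.4941  15.7359 -27.4711 -16.7652 -29.1915 127.5982]
pos [ 1.5 -0.1  1.3] ang [ 0.07 -0.27  0.04]
hole/slot in board mm [[  84.5175 -129.0773    6.4413]
 [ 112.5172 -129.0597    6.573 ]]
[[317.1019 184.515 ]
 [317.1126 133.4739]] [[317.048 139.317]]
```

The plate stopped against the neck with 5.5 N. I'll release, rise and check all the plates.

>>> {"name": "apply_moves", "arguments": {
  "deltas": [
    {"fingers": 44, "delta_pos": [0, 0, 0], "angular": [0, 0, 0]},
    {"fingers": 44, "delta_pos": [0, 0, 0], "angular": [0, 0, 0]},
    {"fingers": 44, "delta_pos": [0, 0, 0], "angular": [0, 0, 0]},
    {"fingers": 44, "delta_pos": [5, 0, -15], "angular": [0, 0, 0]},
    {"fingers": 44, "delta_pos": [14, 0, -40], "angular": [0, -4, 0]},
    {"fingers": 44, "delta_pos": [27, 0, -75], "angular": [0, -9, 0]},
    {"fingers": 44, "delta_pos": [41, 0, -113], "angular": [0, -15, 0]},
    {"fingers": 44, "delta_pos": [55, 0, -150], "angular": [0, -20, 0]},
    {"fingers": 44, "delta_pos": [70, 0, -190], "angular": [0, -20, 0]},
    {"fingers": 60, "delta_pos": [70, 0, -190], "angular": [0, -20, 0]}
  ]
}}

```text
clock: 37.15
tool_pos: [0.5283, -0.2821, 0.2729]
orientation: [179.7, -0.5, 8.7]
force: [0.0, -0.0, -1.1]
opening: 0.0476
gripper_force: 0.0
```

>>> {"name": "apply_moves", "arguments": {
  "deltas": [
    {"fingers": 60, "delta_pos": [0, -30, 0], "angular": [0, 0, 0]},
    {"fingers": 60, "delta_pos": [0, -65, 0], "angular": [0, 0, 0]},
    {"fingers": 60, "delta_pos": [0, -95, 0], "angular": [0, 0, 0]},
    {"fingers": 60, "delta_pos": [0, -105, 0], "angular": [0, 0, 0]},
    {"fingers": 60, "delta_pos": [0, -105, 0], "angular": [0, 0, 0]},
    {"fingers": 60, "delta_pos": [0, -105, 0], "angular": [0, 0, 0]},
    {"fingers": 60, "delta_pos": [0, -105, 0], "angular": [0, 0, 0]}
  ]
}}

```text
clock: 37.85
tool_pos: [0.5097, -0.178, 0.2666]
orientation: [-180.0, -0.1, 8.6]
force: [-0.2, 0.4, 0.3]
opening: 0.0605
gripper_force: 0.0
```

Run:
```python
from h import *
for y in(.129,-.043,-.129): edge(y,f"f{y}")
o=ctrl.get_obs(); t=tool(o); print(o["clock"],o["tool_pos"],o["orientation"])
cv2.imwrite("pics/w10.png",ctrl.snapshot("wrist")[:,:,::-1])
a=pose([.6824,-.127,.1533+.1],8.68); print(proj("wrist",[.6824,-.127,.1683],wristT(o))); delta(t,a)
```

```text
y 0.101 edge x mm 126.0 drop -6.0
y 0.109 edge x mm 126.0 drop -5.2
y 0.149 edge x mm 125.5 drop -13.0
y 0.157 edge x mm 125.5 drop -14.8
y -0.071 edge x mm 124.5 drop -13.8
y -0.063 edge x mm 124.5 drop -13.4
y -0.023 edge x mm 125.0 drop -13.5
y -0.015 edge x mm 124.5 drop -13.0
y -0.157 edge x mm 124.0 drop -14.7
y -0.149 edge x mm 123.5 drop -14.0
y -0.109 edge x mm 124.0 drop -13.7
y -0.101 edge x mm 124.5 drop -13.3
38.0 [ 0.5097 -0.178   0.2666] [-179.9842   -0.0709    8.6071]
[[287.4931  -7.261 ]]
pos [178.4 -24.5  13.5] ang [-0.02 -0.07 -0.07]
```

View pics/w10.png

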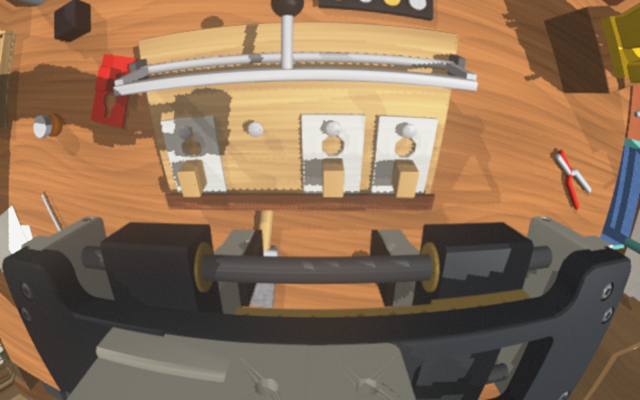

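All three plates hang with their lower edges under the lip. The upper edges read 124.0, 124.6 and 125.7 mm, which is linear with y and fits a small yaw error in the board fit. The ball is at (287,2). Next I move above it to shut the keeper.

>>> {"name": "apply_moves", "arguments": {
  "deltas": [
    {"fingers": 60, "delta_pos": [40, -5, -20], "angular": [0, 0, 0]},
    {"fingers": 60, "delta_pos": [85, -12, -30], "angular": [0, 0, 0]},
    {"fingers": 60, "delta_pos": [130, -18, -30], "angular": [0, 0, 0]},
    {"fingers": 60, "delta_pos": [165, -23, -20], "angular": [0, 0, 0]},
    {"fingers": 60, "delta_pos": [178, -24.5, 0], "angular": [0, 0, 0]},
    {"fingers": 60, "delta_pos": [178, -24.5, 13], "angular": [0, 0, 0]},
    {"fingers": 60, "delta_pos": [178, -24.5, 13], "angular": [0, 0, 0]},
    {"fingers": 60, "delta_pos": [178, -24.5, 13], "angular": [0, 0, 0]}
  ]
}}

```text
clock: 38.85
tool_pos: [0.6814, -0.1268, 0.2547]
orientation: [180.0, -0.1, 8.6]
force: [-0.4, 0.8, 0.5]
opening: 0.06
gripper_force: 0.0
```

Run:
```python
from h import *
o=ctrl.get_obs(); t=tool(o); T=wristT(o); print(o["clock"],o["tool_pos"],o["orientation"])
im=ctrl.snapshot("wrist")[:,:,::-1]; cv2.imwrite("pics/w11.png",im)
m=(im.max(2)<60).astype(np.uint8); m[215:]=0
k,l,st,ce=cv2.connectedComponentsWithStats(m)
print([(ce[i],st[i]) for i in range(1,k) if st[i,4]>150])
for a in(1.5,1.6,1.7,1.8): print(a,ap(B,ballb(a)),proj("wrist",ap(B,ballb(a)),T))
delta(t,pose([.6824,-.127,.1533],8.68))
```

```text
38.85 [ 0.6814 -0.1268  0.2547] [179.9888  -0.0898   8.6482]
[]
1.5 [[ 0.6698 -0.129   0.1711]] [[317.3831 217.5506]]
1.6 [[ 0.6755 -0.1282  0.1674]] [[317.3726 209.5929]]
1.7 [[ 0.6807 -0.1274  0.1632]] [[317.3597 202.0182]]
1.8 [[ 0.6856 -0.1266  0.1584]] [[317.3448 194.9536]]
pos [  0.8   0.3 101.4] ang [ 0.01 -0.09 -0.03]
```

Run:
```python
import cv2,numpy as np
im=cv2.imread("pics/w11.png").astype(int); s=im.max(2)-im.min(2)
for r in range(170,232,4): print(r,im[r,285:352:6].max(1),s[r,317])
```

```text
170 [142 143 141 139 137 135 134 136 136 135 138 136] 72
174 [131 135 139 141 139 139 137 137 136 133 133 134] 73
178 [135 134 132 131 131 135 136 136 137 138 138 135] 72
182 [143 141 138 135 136 130 129 128 129 137 137 138] 69
186 [142 140 142 143 142 141 138 137 135 133 130 129] 74
190 [165 164 163 163 165 164 163 160 161 159 160 157] 72
194 [199 197 196 194 195 171 180 187 186 186 182 183] 70
198 [238 238 237 238 105  82  85 206 236 235 234 234] 30
202 [238 237 238 197  85  85  88  84 237 237 237 236] 29
206 [239 240 240  91  88  91  90  88 226 239 239 240] 26
210 [239 239 235  84  90  94  96  89 161 236 235 236] 23
214 [236 237 237  85  89  93 112  95 169 239 238 238] 21
218 [234 235 233  89  90  90 108  94 224 240 241 242] 24
222 [150 152 152 137  91  88  92  89 150 162 150 151] 24
226 [138 148 147 145 107  86  90 136 144 143 141 136] 25
230 [165 230 230 229 229 220 228 228 228 228 206 206] 2
```

The ball spans rows 196–228, with its centre at about (317,212), so the keeper is at about 1.57 rad.

Run:
```python
from h import *
off=np.array([0,0,-.015]); P=lambda a:pose(ap(B,ballb(a))[0]+off,8.68)
delta(tool(),P(1.57))
L=np.linspace(1.57,-.03,21)
for s in (0,10):
    print("call");
    for a in L[s+1:s+11]: delta(P(L[s]),P(a))
```

```text
pos [ -8.4   0.3 102. ] ang [ 0.02 -0.18 -0.03]
call
pos [-4.6 -0.  -2.9] ang [0. 0. 0.]
pos [-9.5 -0.  -5.3] ang [0. 0. 0.]
pos [-14.5  -0.   -7.4] ang [0. 0. 0.]
pos [-19.7  -0.   -9.1] ang [0. 0. 0.]
pos [-25.   -0.  -10.3] ang [0. 0. 0.]
pos [-30.3  -0.  -11.2] ang [0. 0. 0.]
pos [-35.8  -0.  -11.5] ang [0. 0. 0.]
pos [-41.2  -0.  -11.5] ang [0. 0. 0.]
pos [-46.6  -0.  -11. ] ang [0. 0. 0.]
pos [-52.   -0.  -10.1] ang [0. 0. 0.]
call
pos [-5.3 -0.   1.3] ang [0. 0. 0.]
pos [-10.4  -0.    3.1] ang [0. 0. 0.]
pos [-15.4  -0.    5.2] ang [0. 0. 0.]
pos [-20.2  -0.    7.8] ang [0. 0. 0.]
pos [-24.8  -0.   10.7] ang [0. 0. 0.]
pos [-29.1  -0.   14. ] ang [0. 0. 0.]
pos [-33.2  -0.   17.6] ang [0. 0. 0.]
pos [-37.   -0.   21.6] ang [0. 0. 0.]
pos [-40.4  -0.   25.8] ang [0. 0. 0.]
pos [-43.5  -0.   30.2] ang [0. 0. 0.]
```

>>> {"name": "apply_moves", "arguments": {
  "deltas": [
    {"fingers": 60, "delta_pos": [-8.4, 0, 30], "angular": [0, 0, 0]},
    {"fingers": 60, "delta_pos": [-8.4, 0, 60], "angular": [0, 0, 0]},
    {"fingers": 60, "delta_pos": [-8.4, 0, 90], "angular": [0, 0, 0]},
    {"fingers": 60, "delta_pos": [-8.4, 0, 102], "angular": [0, 0, 0]},
    {"fingers": 60, "delta_pos": [-8.4, 0, 102], "angular": [0, 0, 0]},
    {"fingers": 20, "delta_pos": [-8.4, 0, 102], "angular": [0, 0, 0]},
    {"fingers": 20, "delta_pos": [-8.4, 0, 102], "angular": [0, 0, 0]},
    {"fingers": 20, "delta_pos": [-8.4, 0, 102], "angular": [0, 0, 0]},
    {"fingers": 20, "delta_pos": [-8.4, 0, 102], "angular": [0, 0, 0]},
    {"fingers": 20, "delta_pos": [-8.4, 0, 102], "angular": [0, 0, 0]}
  ]
}}

```text
clock: 39.9
tool_pos: [0.6743, -0.1283, 0.153]
orientation: [179.9, -0.2, 8.7]
force: [-0.1, -2.0, 0.8]
opening: 0.0262
gripper_force: 30.1
```

>>> {"name": "apply_moves", "arguments": {
  "deltas": [
    {"fingers": 20, "delta_pos": [-4.6, 0, -2.9], "angular": [0, 0, 0]},
    {"fingers": 20, "delta_pos": [-9.5, 0, -5.3], "angular": [0, 0, 0]},
    {"fingers": 20, "delta_pos": [-14.5, 0, -7.4], "angular": [0, 0, 0]},
    {"fingers": 20, "delta_pos": [-19.7, 0, -9.1], "angular": [0, 0, 0]},
    {"fingers": 20, "delta_pos": [-25, 0, -10.3], "angular": [0, 0, 0]},
    {"fingers": 20, "delta_pos": [-30.3, 0, -11.2], "angular": [0, 0, 0]},
    {"fingers": 20, "delta_pos": [-35.8, 0, -11.5], "angular": [0, 0, 0]},
    {"fingers": 20, "delta_pos": [-41.2, 0, -11.5], "angular": [0, 0, 0]},
    {"fingers": 20, "delta_pos": [-46.6, 0, -11], "angular": [0, 0, 0]},
    {"fingers": 20, "delta_pos": [-52, 0, -10.1], "angular": [0, 0, 0]}
  ]
}}

```text
clock: 40.9
tool_pos: [0.6254, -0.1356, 0.1645]
orientation: [179.9, -0.5, 8.7]
force: [4.6, -0.1, 5.9]
opening: 0.0262
gripper_force: 30.0
```

>>> {"name": "apply_moves", "arguments": {
  "deltas": [
    {"fingers": 20, "delta_pos": [-5.3, 0, 1.3], "angular": [0, 0, 0]},
    {"fingers": 20, "delta_pos": [-10.4, 0, 3.1], "angular": [0, 0, 0]},
    {"fingers": 20, "delta_pos": [-15.4, 0, 5.2], "angular": [0, 0, 0]},
    {"fingers": 20, "delta_pos": [-20.2, 0, 7.8], "angular": [0, 0, 0]},
    {"fingers": 20, "delta_pos": [-24.8, 0, 10.7], "angular": [0, 0, 0]},
    {"fingers": 20, "delta_pos": [-29.1, 0, 14], "angular": [0, 0, 0]},
    {"fingers": 20, "delta_pos": [-33.2, 0, 17.6], "angular": [0, 0, 0]},
    {"fingers": 20, "delta_pos": [-37, 0, 21.6], "angular": [0, 0, 0]},
    {"fingers": 20, "delta_pos": [-40.4, 0, 25.8], "angular": [0, 0, 0]},
    {"fingers": 20, "delta_pos": [-42, 0, 28], "angular": [0, 0, 0]}
  ]
}}

```text
clock: 41.9
tool_pos: [0.5808, -0.1422, 0.1356]
orientation: [180.0, -0.1, 8.7]
force: [-3.8, 0.0, 9.2]
opening: 0.0265
gripper_force: 30.0
```

Run:
```python
from h import *
o=ctrl.get_obs(); print(o["tool_pos"],o["orientation"],o["force"],o["opening"])
off=np.array([0,0,-.015])
for a in (.1,0,-.05): delta(tool(o),pose(ap(B,ballb(a))[0]+off,8.68))
```

```text
[ 0.5808 -0.1422  0.1356] [179.955   -0.1417   8.6883] [-3.8153  0.0411  9.1547] 0.026474499313169992
pos [ 3.8  0.5 -5. ] ang [ 0.04 -0.14  0.01]
pos [-0.3  0.5  0.4] ang [ 0.04 -0.14  0.01]
pos [-2.1  0.4  3.3] ang [ 0.04 -0.14  0.01]
```

>>> {"name": "apply_moves", "arguments": {
  "deltas": [
    {"fingers": 20, "delta_pos": [-1.5, 0, 2.5], "angular": [0, 0, 0]},
    {"fingers": 20, "delta_pos": [-3, 0, 5], "angular": [0, 0, 0]},
    {"fingers": 20, "delta_pos": [-3, 0, 5], "angular": [0, 0, 0]},
    {"fingers": 20, "delta_pos": [-3, 0, 5], "angular": [0, 0, 0]}
  ]
}}

```text
clock: 42.3
tool_pos: [0.5787, -0.1425, 0.1319]
orientation: [179.9, -0.2, 8.7]
force: [-6.7, 0.5, 15.7]
opening: 0.0265
gripper_force: 30.0
```

Run:
```python
from h import *
o=ctrl.get_obs(); print(o["tool_pos"],o["orientation"],o["force"])
off=np.array([0,0,-.015])
for a in (0,-.05): delta(tool(o),pose(ap(B,ballb(a))[0]+off,8.68))
```

```text
[ 0.5787 -0.1425  0.1319] [179.9277  -0.2388   8.7188] [-6.678   0.5071 15.7122]
pos [ 1.8  0.4 -3.2] ang [ 0.07 -0.24  0.04]
pos [-0.   0.4 -0.3] ang [ 0.07 -0.24  0.04]
```

>>> {"name": "apply_moves", "arguments": {
  "deltas": [
    {"fingers": 20, "delta_pos": [-2, 0, 2], "angular": [0, 0, 0]},
    {"fingers": 20, "delta_pos": [-4, 0, 4], "angular": [0, 0, 0]},
    {"fingers": 20, "delta_pos": [-4, 0, 4], "angular": [0, 0, 0]},
    {"fingers": 20, "delta_pos": [-4, 0, 4], "angular": [0, 0, 0]}
  ]
}}

```text
clock: 42.7
tool_pos: [0.5788, -0.1426, 0.1315]
orientation: [179.8, -0.7, 8.8]
force: [-3.9, 5.9, 31.5]
opening: 0.0261
gripper_force: 30.0
```

Run:
```python
from h import *
o=ctrl.get_obs(); print(o["tool_pos"],o["force"])
```

```text
[ 0.5788 -0.1426  0.1315] [-3.9481  5.9179 31.5244]
```

It is against a hard stop, with no motion at 31 N, so the keeper is shut. I'll release, withdraw and verify.

>>> {"name": "apply_moves", "arguments": {
  "deltas": [
    {"fingers": 20, "delta_pos": [3, 0, -4], "angular": [0, 0, 0]},
    {"fingers": 60, "delta_pos": [3, 0, -4], "angular": [0, 0, 0]},
    {"fingers": 60, "delta_pos": [3, 0, -4], "angular": [0, 0, 0]},
    {"fingers": 60, "delta_pos": [3, 0, -4], "angular": [0, 0, 0]},
    {"fingers": 60, "delta_pos": [3, 0, -4], "angular": [0, 0, 0]},
    {"fingers": 60, "delta_pos": [3, 0, -25], "angular": [0, 0, 0]},
    {"fingers": 60, "delta_pos": [3, 0, -55], "angular": [0, 0, 0]},
    {"fingers": 60, "delta_pos": [-10, 0, -90], "angular": [0, 0, 0]},
    {"fingers": 60, "delta_pos": [-40, 0, -120], "angular": [0, 0, 0]},
    {"fingers": 60, "delta_pos": [-70, 0, -140], "angular": [0, 0, 0]}
  ]
}}

```text
clock: 43.7
tool_pos: [0.5044, -0.1534, 0.2664]
orientation: [180.0, -0.2, 8.7]
force: [0.5, 0.8, -0.4]
opening: 0.06
gripper_force: 0.0
```

>>> {"name": "apply_moves", "arguments": {
  "deltas": [
    {"fingers": 60, "delta_pos": [0, 0, 0], "angular": [0, 0, 0]},
    {"fingers": 60, "delta_pos": [0, 0, 0], "angular": [0, 0, 0]},
    {"fingers": 60, "delta_pos": [0, 0, 0], "angular": [0, 0, 0]}
  ]
}}

```text
clock: 44.0
tool_pos: [0.5046, -0.1531, 0.2641]
orientation: [-180.0, -0.0, 8.7]
force: [0.6, -0.5, -0.4]
opening: 0.0603
gripper_force: 0.0
```

Run:
```python
from h import *
o=ctrl.get_obs(); T=wristT(o); print(o["clock"],o["tool_pos"])
im=ctrl.snapshot("wrist")[:,:,::-1].copy(); cv2.imwrite("pics/w12.png",im)
u=proj("wrist",ap(B,ballb(0.)),T)[0]; print("ball pred a=-.05,0,.05,.1",[proj("wrist",ap(B,ballb(a)),T)[0] for a in(-.05,0,.05,.1)])
x,y=map(int,u); c=im[max(0,y-25):y+26,x-25:x+26].astype(int); m=((c.max(2)<115)&(c.max(2)-c.min(2)<35)).astype(np.uint8)
k,l,st,ce=cv2.connectedComponentsWithStats(m); print([(ce[i]+[x-25,max(0,y-25)],st[i,2:]) for i in range(1,k) if st[i,4]>100])
for n,(y) in ((n,y) for n in("e",) for y in(.129,-.043,-.129)): edge(y,f"g{y}")
```

```text
44.0 [ 0.5046 -0.1531  0.2641]
ball pred a=-.05,0,.05,.1 [array([318.2635, 110.8238]), array([318.2807, 108.6959]), array([318.2977, 106.3638]), array([318.3143, 103.8302])]
[(array([316.9587, 109.5142]), array([ 31,  29, 702], dtype=int32))]
y 0.101 edge x mm 139.5 drop -2.2
y 0.109 edge x mm 139.5 drop -1.6
y 0.149 edge x mm 139.5 drop -1.5
y 0.157 edge x mm 139.5 drop -1.7
y -0.071 edge x mm 139.0 drop -12.3
y -0.063 edge x mm 139.0 drop -10.4
y -0.023 edge x mm 139.0 drop -8.1
y -0.015 edge x mm 139.0 drop -9.2
y -0.157 edge x mm 139.0 drop -11.1
y -0.149 edge x mm 139.0 drop -7.3
y -0.109 edge x mm 139.0 drop -12.6
y -0.101 edge x mm 139.0 drop -12.6
```

The ball is at row 109.5, which corresponds to 0 rad within error, so the keeper is shut and the plates are in place. Handing in.

```bash
python3 -c "
from plant import ctrl
print(ctrl.close_job())"
```

```text
the job is handed in; nothing more can be done
None
```

The job is handed in at about 44 s: the keeper was swung open, all three loose plates were hung fully home on studs 4, 2 and 1, and the keeper was swung shut against its stop; I did not touch the bystanders or the red look-alike.

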